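# Unload a cured lens unit from the curing cabinet

## Robot

A 7-joint arm with a two-finger parallel gripper is mounted at the origin on the work surface. World frame = base frame: x ahead of the robot, y to its left, z up, the work surface at z = 0. Lengths are in m, angles in rad, forces in N, time in s.
With the tool pointing down it reaches from about 0.425 to 1.025 m from the base axis. Payload 3.6 kg.
Tool frame: the origin (TCP) lies midway between the tips of the shut fingers; the grasp point (between the pads) lies 19 mm behind it; z points along the fingers, x is the direction in which the jaws open and shut, and the axes are right-handed (so a half turn about z gives the same grasp; the last joint's range is limited). The gripper opens to 85 mm and grips with 20 to 120 N. Pads are 22 mm wide; open, the fingers measure 114 mm over their backs; the gripper's body (76 mm by 85 mm) begins 54 mm behind the grasp point. The pads swing forward as they close: fully open they stand 13 mm farther back than shut.
Start: joints at [-1.306, 0.591, 0.048, 1.609, -0.033, 0.943, -0.034], TCP at [0.255, 0.679, 0.231] pointing down, gripper open.
Joint ranges: [-2.69, 2.69], [-0.47, 2.24], [-1.27, 1.36], [0.19, 2.51], [-1.53, 4.68], [0.08, 2.07], [-3.09, 3.09]. Speed limits (rad/s): [2.57, 2.57, 3.14, 3.14, 3.14, 3.14, 3.14].

## Interface

Orientations are given as [roll, pitch, yaw] about the fixed x, y, z axes, in that order (R = Rz(yaw) Ry(pitch) Rx(roll)).
In Python, from cell import * gives the robot as it stands.
- The arm moves only by the tool move_arm, never from a script. Its argument "targets" is a list of rows, each an object of numbers: "tx", "ty", "tz": the shift along the tool's x, y, z in m; "rx", "ry", "rz": the turn, a rotation vector about the tool's x, y, z in rad; "fingers": the finger opening in m, from 0 to 0.0854. In form: [{"tx": .., "ty": .., "tz": .., "rx": .., "ry": .., "rz": .., "fingers": ..}, ...]. A call has 1 to 8 rows; each row is the pose to reach, as a shift and turn from the pose measured when the call began, along the tool's axes at that moment; what a row does not reach only later rows make up. A row lasts 1/8 s, in which the tool goes at most 62.5 mm and 10.7 degrees, less where a joint would pass 70% of its speed; a pose out of reach is approached as far as the arm can. A call with a gripper value outside its range is refused whole. The fingers move at their own pace and stop on an object; "newtons" is the grip in N (left out, the last holds). Time passes only in rows, so rows that repeat a pose let the fingers close. It gives the time, the measured TCP pose, the force and the opening at its end, in the units of the state.
- get_obs(): the state, without advancing time (a new reading comes with each control period).
- camera(name): name is "scene" or "top"; returns a dict with "frame" (420x560x3 uint8, red, green, blue), "depth" (420x560 float32, m along the optical axis (not along the pixel's ray), 0 where there is no reading), "camera_matrix" (3x3 intrinsics, pixels), "R" (3x3) and "t" (3): a world point X has camera coordinates R X + t. Camera axes: x right, y down, z forward; pixel columns grow to the right and rows downward; lengths in m; the calibration is good to about 2 mm. A picture is of the moment at which its call begins.
- hand_in(): hands the job in, once; it reports no verdict.
The state is a dict: "time": time; "joint_positions": joint angles; "joint_vel": joint speeds; "effort": joint torques, N m; "tool_pos": TCP position; "eef_rot": TCP orientation; "ft_force": force on the tool from outside, world axes, zero at the start; "ft_torque": the same for the moment, N m; "finger_gap": opening from 0.0 (shut) to 1.0 (fully open).
Only numpy, scipy, OpenCV 4.12 (cv2) and the standard library are available. Lean on these libraries where they do the work, as an engineer would, in place of code of your own. Each camera call takes 0.05 s, during which the arm holds its last target.

## Task

Unload the curing cabinet: first switch its lamp off by pushing the lever on its control box fully over, away from you, then slide the shutter fully open and lift the lens unit off the pedestal, out through the round port, without knocking it against the cabinet. Set it down gently, standing upright in the square tray (not the round dish), then let go and slide the shutter fully shut again. Leave everything else as it stands.

Things in the scene. Friction and masses are not known exactly. Their poses are not given: they have to be found in the camera images.
- cabinet: white curing cabinet, fixed, top plate's upper face 200 mm above the table; origin at table height under the port's centre. x away from the robot, y left (shutter travel), z up. Plate 6 mm thick, x -105 to 105 mm, y -105 to 285 mm. Two rails along y, 13 mm high, stand on the plate at x 87 to 97 mm either side. Clear walls around the space under the port (inside 198 mm square)
- port (a point): centre of the round port, 140 mm across, the only way into the cabinet; the point lies on the top plate's upper face, 200 mm above the table; axes as the cabinet's
- shutter (a joint): sliding aluminium shutter over the port: 0 m = fully shut, 0.17 m = fully open (slid to the cabinet's +y), the whole port clear. Stays where left; takes about 2 N plus 4 N per m/s. Plate 168 mm square, 6 mm thick, its upper face 7 mm above the cabinet's top plate
- shutter_grip (a point): the shutter's grip, moving with it: upright black block 14 mm thick along the cabinet's y, 60 mm long along its x, standing 37 mm above the shutter plate, 60 mm to the +y side of the shutter's centre. The point lies on its middle plane, 11 mm below its top and 26 mm above the shutter plate (233 mm above the table); axes as the cabinet's
- lamp_lever (a joint): lamp lever on the 80 mm high grey control box at the cabinet's -y end: 0 rad = lamp on, leaning towards the robot (cabinet's -x); 1.0 rad = lamp off, leaning away (+x); upright half way. Stays where left; pushing the ball takes about 1 N. Its foot block is 70 x 50 mm, top 105 mm above the table
- lamp_lever_tip (a point): centre of the black ball (26 mm across) at the end of the lever's 10 mm rod, moving with it. The lever turns about a level axis along the cabinet's y, 80 mm from this point and 102 mm above the table; the ball is 172 mm up at both ends of the swing, 182 mm when upright, and travels 77 mm along the cabinet's +x from on to off
- lens_unit: lens unit to unload, standing on the pedestal up to 17 mm off the port's centre: round, 60 mm tall; foot flange 48 mm across, 8 mm high; aluminium barrel 40 mm across from 8 to 48 mm height; shallow glass dome above. Origin at the centre of its underside, z up; at the start 134 mm above the table, its top 6 mm below the top plate's upper face. About 0.16 kg
- pedestal: fixed steel pedestal in the cabinet, flat round top 58 mm across, 128 mm above its origin (the centre of its underside, 6 mm above the table)
- square_tray: fixed grey square tray, 110 x 110 mm outside, walls 4 mm thick and 20 mm high, open on top, inner floor 4 mm above the table. Origin at the centre of its underside, x and y along its sides
- round_dish: fixed grey round dish, 110 mm across, 20 mm high, holding the black cap; not for the lens unit. Origin at the centre of its underside
- big_lens_unit: bystander: larger lens unit, 62 mm across the foot, 54 mm barrel, 85 mm tall, on the table. Origin under its centre
- tape_roll: bystander: roll of masking tape lying flat, 90 mm across, 25 mm high. Origin under its centre
- polish_jar: bystander: jar, 60 mm across, 70 mm tall. Origin under its centre
- screwdriver: bystander: screwdriver lying on the table along its x, about 200 mm long
- reflector: bystander: steel reflector cup, 90 mm across, 50 mm tall. Origin under its centre
- cap: bystander: black cap 40 mm across, 22 mm high, lying in the round dish

How it is judged:
By the outcome, as a careful person would: the job done as asked, in the order asked, and still so for the second after the job is handed in, with the robot touching nothing.
It also fails if it takes over 72 s, if anything falls off the work surface, if the arm or the gripper's body presses on something with over 40 N, if the wrist force passes 120 N, or if a joint passes its speed limit or range.

## Working session

There is one attempt and no reset: what is moved stays moved. The work goes in short steps, Python scripts to look and compute and a tool call to move; the robot and the scene stay as the last step left them, time stands still between calls to the robot, and variables do not carry over. Pictures are saved under pics/ and viewed, and the job is handed in when it is done.

Besides the shell and the picture viewer there is one more tool, called in YAML: its name, and indented under it one key for each argument. move_arm: Moves the arm, as the interface text tells. Its arguments: {"type":"object","properties":{"targets":{"type":"array"},"newtons":{"type":"number"}},"required":["targets"]}

```bash
mkdir -p pics; ls
python3 - <<'E'
from cell import *
import cv2,numpy as np
o=get_obs()
print({k:np.round(v,3).tolist() for k,v in o.items()})
for n in("scene","top"):
    c=camera(n); cv2.imwrite(f"pics/{n}0.png",cv2.cvtColor(c["frame"],cv2.COLOR_RGB2BGR))
    np.savez(f"{n}0.npz",**c); print(n,c["camera_matrix"].tolist(),c["R"].round(3).tolist(),c["t"].round(3).tolist())
E
```

```text
pics
{'time': 0.0, 'joint_positions': [-1.305, 0.592, 0.048, 1.61, -0.033, 0.943, -0.034], 'joint_vel': [0.001, -0.0, -0.002, -0.0, 0.0, 0.002, 0.001], 'effort': [-0.001, -54.87, 1.547, -19.812, 0.01, 0.009, 0.0], 'tool_pos': [0.254, 0.678, 0.23], 'eef_rot': [3.141, 0.002, 1.212], 'ft_force': [-0.48, -0.092, -0.033], 'ft_torque': [0.055, 0.01, 0.024], 'finger_gap': 0.999}
scene [[525.3338495120468, 0.0, 286.37567396489544], [0.0, 525.3338495120468, 220.13958001663906], [0.0, 0.0, 1.0]] [[0.435, 0.901, -0.003], [0.659, -0.32, -0.681], [-0.614, 0.294, -0.733]] [-0.158, -0.303, 1.826]
top [[454.9664807899338, 0.0, 284.720518166808], [0.0, 454.9664807899338, 208.0657242358179], [0.0, 0.0, 1.0]] [[-0.022, -1.0, -0.021], [-0.99, 0.024, -0.135], [0.136, 0.018, -0.991]] [-0.106, 0.617, 1.099]
```

View pics/scene0.png

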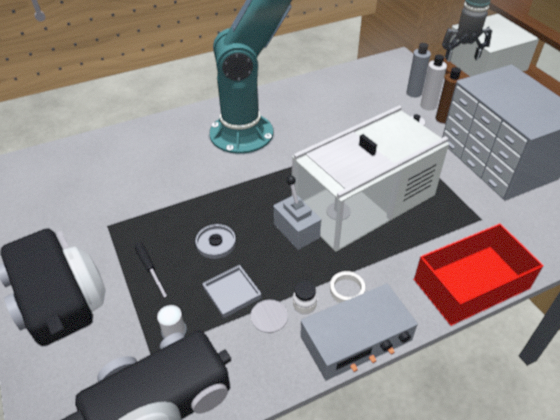

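View pics/top0.png

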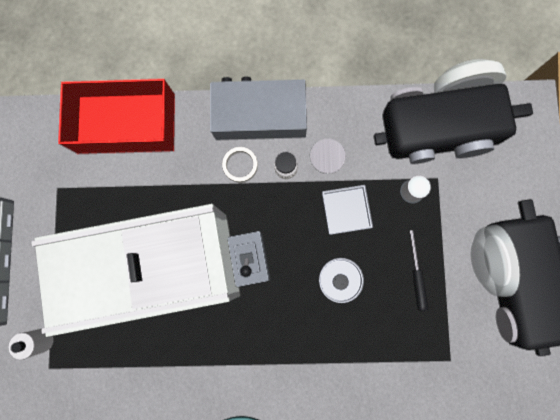

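```bash
cat > h.py <<'E'
import numpy as np,cv2
def load(n): return dict(np.load(n))
def cloud(c):
    K,R,t,d=c["camera_matrix"],c["R"],c["t"],c["depth"]
    v,u=np.mgrid[0:d.shape[0],0:d.shape[1]]
    P=np.stack([(u-K[0,2])/K[0,0]*d,(v-K[1,2])/K[1,1]*d,d],-1)
    return (P-t)@R
def proj(c,X):
    p=c["camera_matrix"]@(c["R"]@np.array(X)+c["t"]); return p[:2]/p[2]
def atz(c,u,v,z):
    K,R,t=c["camera_matrix"],c["R"],c["t"]
    r=R.T@np.linalg.solve(K,[u,v,1]); o=-R.T@t
    return o+r*(z-o[2])/r[2]
def crop(c,x0,y0,x1,y1,s,fn,marks=()):
    im=cv2.cvtColor(c["frame"],cv2.COLOR_RGB2BGR)
    im=cv2.resize(im[y0:y1,x0:x1],None,fx=s,fy=s,interpolation=cv2.INTER_CUBIC)
    for m in marks: cv2.circle(im,(int((m[0]-x0+.5)*s),int((m[1]-y0+.5)*s)),2,(0,0,255),-1)
    cv2.imwrite(fn,im)
E
python3 - <<'E'
from h import *
c=load("top0.npz"); P=cloud(c); z=P[...,2]
for lo,hi,nm in((.19,.225,"plate+rails"),(.208,.222,"rails"),(.225,.26,"grip/ball")):
    m=(z>lo)&(z<hi); u8=m.astype(np.uint8); n,l,st,ce=cv2.connectedComponentsWithStats(u8)
    for i in range(1,n):
        if st[i,4]>40:
            q=P[l==i][:,:2].astype(np.float32); r=cv2.minAreaRect(q); print(nm,st[i].tolist(),np.round(r[0],4),np.round(r[1],4),round(r[2],2),"z",np.median(P[l==i][:,2]).round(4))
for uv in((246,271),(341,282),(347,210)): print(uv,P[uv[1],uv[0]].round(4))
crop(c,20,190,290,345,2.9,"pics/tc1.png"); crop(c,225,140,445,320,3.5,"pics/tc2.png")
E
```

```text
plate+rails [31, 205, 198, 132, 17867] [0.4699 0.2104] [0.2107 0.3928] 9.59 z 0.2029
rails [31, 207, 182, 40, 924] [0.5602 0.2253] [0.0114 0.3913] 9.49 z 0.2136
rails [150, 224, 27, 32, 230] [0.53   0.1375] [0.0682 0.0539] 4.93 z 0.2091
rails [181, 226, 20, 21, 83] [0.5394 0.0823] [0.0332 0.0453] 61.99 z 0.2089
rails [122, 228, 55, 81, 684] [0.4777 0.1609] [0.1671 0.1086] 9.55 z 0.2091
rails [194, 231, 8, 16, 43] [0.5312 0.0635] [0.0151 0.0318] 89.42 z 0.2092
rails [174, 247, 24, 40, 176] [0.4747 0.086 ] [0.0827 0.0447] 10.78 z 0.2089
rails [152, 267, 35, 30, 269] [0.4384 0.1278] [0.0778 0.0504] 36.37 z 0.2089
rails [186, 285, 25, 14, 91] [0.4176 0.0616] [0.0485 0.0272] 79.53 z 0.209
rails [149, 291, 28, 14, 106] [0.4068 0.1371] [0.0556 0.0252] 73.2 z 0.2092
rails [41, 293, 187, 41, 928] [0.379  0.1943] [0.0101 0.3904] 9.59 z 0.2135
grip/ball [126, 253, 14, 30, 294] [0.4729 0.1907] [0.0601 0.0145] 9.74 z 0.2445
(246, 271) [ 0.4607 -0.0367  0.1889]
(341, 282) [ 0.4288 -0.2548  0.0269]
(347, 210) [ 0.6105 -0.2791  0.0079]
```

View pics/tc1.png

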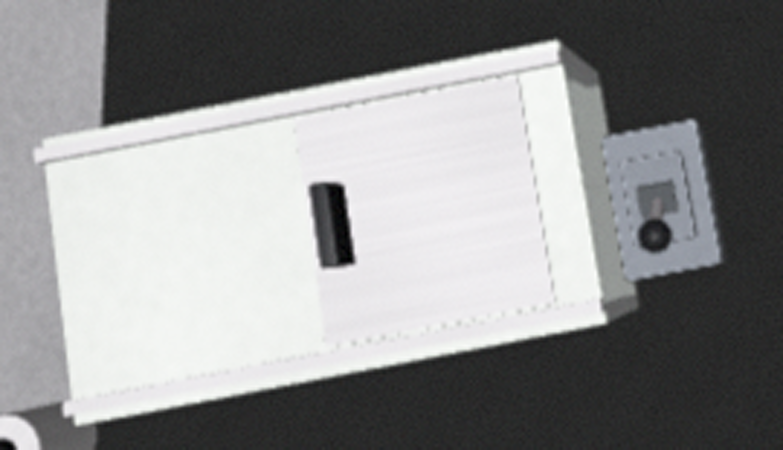

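View pics/tc2.png

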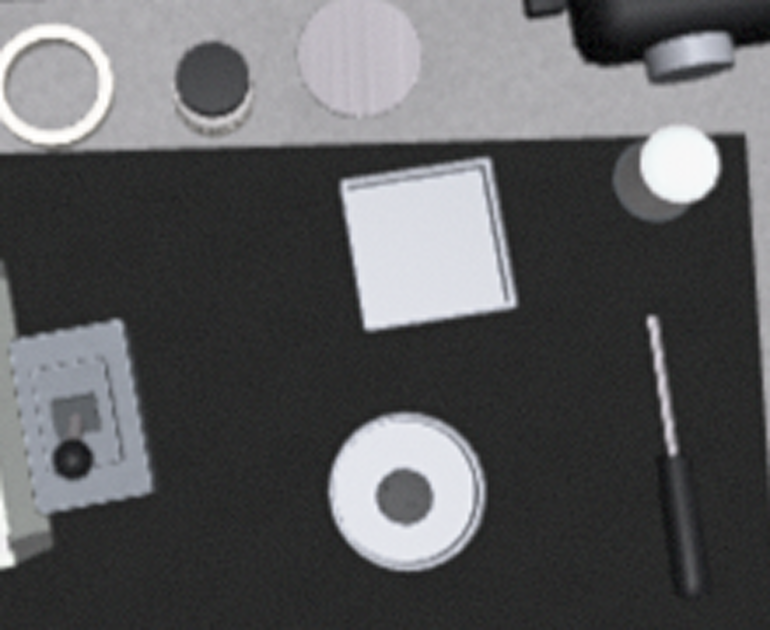

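Run:
```python
from h import *
for n in("top0.npz","scene0.npz"):
    c=load(n); P=cloud(c)
    a=np.radians(9.6); O=np.array([.4849,.1217]); R=np.array([[np.cos(a),-np.sin(a)],[np.sin(a),np.cos(a)]])
    Q=P.copy(); Q[...,:2]=(P[...,:2]-O)@R
    m=(abs(Q[...,0])<.07)&(Q[...,1]>-.12)&(Q[...,1]<.3)&(Q[...,2]>.19)
    q=Q[m]
    # z profile along y
    for y in np.arange(-.12,.3,.006):
        s=q[(abs(q[:,1]-y)<.003)&(abs(q[:,0])>.04)]
        if len(s): print(round(y,3),np.median(s[:,2]).round(4),end='; ')
    print()
    g=q[(q[:,2]>.225)]; print("grip",np.percentile(g,[3,97],0).round(4), cv2.minAreaRect(g[:,:2].astype(np.float32)))
    r=Q[(Q[...,2]>.2)&(Q[...,2]<.218)&(abs(Q[...,0])<.11)&(Q[...,1]>-.13)&(Q[...,1]<.3)]
    print("ext",r.min(0).round(4),r.max(0).round(4))
    # box/lever/ tray
    b=P[(P[...,2]>.15)&(P[...,2]<.195)&(P[...,1]<0.02)&(P[...,1]>-.1)&(P[...,0]<.6)&(P[...,0]>.3)]
    print("ball",len(b),b.mean(0).round(4) if len(b) else '')
```

```text
-0.108 0.1964; -0.102 0.2009; -0.096 0.2005; -0.09 0.2006; -0.084 0.2; -0.078 0.2002; -0.072 0.2063; -0.066 0.2073; -0.06 0.2074; -0.054 0.2076; -0.048 0.2074; -0.042 0.2077; -0.036 0.2073; -0.03 0.2073; -0.024 0.2073; -0.018 0.2078; -0.012 0.2073; -0.006 0.2082; 0.0 0.2074; 0.006 0.2074; 0.012 0.2071; 0.018 0.2077; 0.024 0.2076; 0.03 0.2074; 0.036 0.2077; 0.042 0.2079; 0.048 0.2076; 0.054 0.2079; 0.06 0.2074; 0.066 0.2077; 0.072 0.2076; 0.078 0.2074; 0.084 0.2078; 0.09 0.2078; 0.096 0.203; 0.102 0.2008; 0.108 0.2009; 0.114 0.2008; 0.12 0.2007; 0.126 0.2004; 0.132 0.2011; 0.138 0.2006; 0.144 0.2009; 0.15 0.2006; 0.156 0.2007; 0.162 0.2006; 0.168 0.2011; 0.174 0.2012; 0.18 0.2011; 0.186 0.2005; 0.192 0.2008; 0.198 0.2013; 0.204 0.2007; 0.21 0.2008; 0.216 0.2011; 0.222 0.2009; 0.228 0.2006; 0.234 0.201; 0.24 0.2006; 0.246 0.201; 0.252 0.2012; 0.258 0.2009; 0.264 0.2009; 0.27 0.201; 0.276 0.2011; 0.282 0.2005; 0.288 0.1975; 
grip [[-0.0291  0.0631  0.2268]
 [ 0.0275  0.0767  0.2482]] ((-0.00031090714037418365, 0.06999602168798447), (0.060075175017118454, 0.01451275683939457), 0.14121383
[... 597 characters left out ...]
96 0.2038; 0.102 0.1992; 0.108 0.198; 0.114 0.1996; 0.12 0.1995; 0.126 0.199; 0.132 0.1991; 0.138 0.1992; 0.144 0.1984; 0.15 0.1993; 0.156 0.1993; 0.162 0.1986; 0.168 0.1982; 0.174 0.1986; 0.18 0.1986; 0.186 0.1994; 0.192 0.1991; 0.198 0.1995; 0.204 0.1988; 0.21 0.1996; 0.216 0.199; 0.222 0.1992; 0.228 0.199; 0.234 0.1985; 0.24 0.1987; 0.246 0.1992; 0.252 0.1992; 0.258 0.1994; 0.264 0.1991; 0.27 0.1985; 0.276 0.1994; 0.282 0.1978; 
grip [[-0.0263  0.0596  0.2254]
 [ 0.0325  0.076   0.2467]] ((0.0029075052589178085, 0.06818971037864685), (0.0627802312374115, 0.019171662628650665), 0.5272696018218994)
ext [-0.1016 -0.1115  0.2   ] [0.1097 0.2873 0.2175]
ball 455 [4.661e-01 2.000e-04 1.738e-01]
```

Run:
```python
from h import *
from scipy.optimize import least_squares
a=np.radians(9.6); O=np.array([.4849,.1217]); R=np.array([[np.cos(a),-np.sin(a)],[np.sin(a),np.cos(a)]])
for n,cr in(("top0.npz",(225,220,285,300)),("scene0.npz",(270,165,330,255))):
    c=load(n); P=cloud(c); Q=P.copy(); Q[...,:2]=(P[...,:2]-O)@R
    dark=(c["frame"].max(-1)<75)
    m=dark&(P[...,2]>.155)&(P[...,2]<.2)&(Q[...,1]<-.11)&(Q[...,1]>-.25)&(abs(Q[...,0])<.1)
    q=P[m]; f=lambda p: np.linalg.norm(q-p,axis=1)-.013
    s=least_squares(f,q.mean(0)-[0,0,.008],loss="soft_l1",f_scale=.002); print(n,len(q),"ball",s.x.round(4),"cab",((s.x[:2]-O)@R).round(4),np.abs(s.fun).mean())
    for lo,hi in((.07,.09),(.1,.11)):
        m=(P[...,2]>lo)&(P[...,2]<hi)&(Q[...,1]<-.107)&(Q[...,1]>-.3)&(abs(Q[...,0])<.12); q=P[m]
        r=cv2.minAreaRect(q[:,:2].astype(np.float32)); print(lo,np.round(r[0],4),np.round(r[1],4),r[2],"cab",((np.array(r[0])-O)@R).round(4),"z",np.median(q[:,2]))
    m=(P[...,2]>.015)&(P[...,2]<.03)&(P[...,0]>.53)&(P[...,0]<.7)&(P[...,1]<-.18)&(P[...,1]>-.37); q=P[m];r=cv2.minAreaRect(q[:,:2].astype(np.float32)); print("tray",np.round(r[0],4),np.round(r[1],4),r[2],np.percentile(q[:,2],[5,95]))
    crop(c,*cr,8,f"pics/b_{n[:3]}.png")
```

```text
top0.npz 89 ball [ 0.4601 -0.0334  0.1769] cab [-0.0503 -0.1488] 0.001030275094928908
0.07 [ 0.4898 -0.0284] [0.1204 0.0803] 9.27473258972168 cab [-0.0202 -0.1489] z 0.0802036940496527
0.1 [ 0.4896 -0.0284] [0.07   0.0504] 9.945125579833984 cab [-0.0204 -0.1488] z 0.10504546884071898
tray [ 0.6102 -0.2766] [0.1103 0.1107] 7.674163818359375 [0.0162213  0.02363256]
scene0.npz 51 ball [ 0.4641 -0.0342  0.1762] cab [-0.0465 -0.1503] 0.0016319339630679948
0.07 [ 0.5236 -0.024 ] [0.1923 0.0863] 9.597182273864746 cab [ 0.0139 -0.1501] z 0.07883183512884293
0.1 [ 0.516  -0.0171] [0.1976 0.0701] 9.584689140319824 cab [ 0.0075 -0.1421] z 0.1042978480900796
tray [ 0.6132 -0.278 ] [0.1149 0.1115] 7.401751518249512 [0.01566114 0.02235801]
```

View pics/b_sce.png

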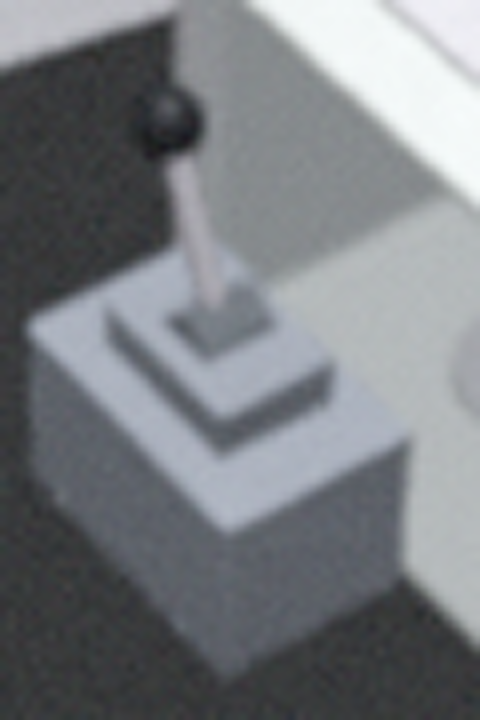

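```bash
cat >> h.py <<'E'
from scipy.spatial.transform import Rotation as Ro
CAB=np.array([.4849,.1217]); CA=np.radians(9.6)
def cab(x,y): return CAB+np.array([np.cos(CA)*x-np.sin(CA)*y,np.sin(CA)*x+np.cos(CA)*y])
def go(x,y,z,yawdeg):
    from cell import get_obs
    o=get_obs(); R=Ro.from_euler("xyz",o["eef_rot"]); d=np.array([x,y,z])-o["tool_pos"]
    t=R.inv().apply(d); G=Ro.from_euler("xyz",[np.pi,0,np.radians(yawdeg)])
    r=(R.inv()*G).as_rotvec()
    print("t",t.round(4),"r",r.round(3),"rows",round(max(np.linalg.norm(t)/.0625,np.degrees(np.linalg.norm(r))/10.7),1))
E
python3 - <<'E'
from h import *
for n in("scene0.npz","top0.npz"):
    c=load(n);P=cloud(c).reshape(-1,3); d=c["depth"].ravel()>0
    P=P[d]
    for x0 in np.arange(.15,.65,.1):
        print(round(x0,2),[ (lambda s: round(float(np.percentile(s[:,2],99)),2) if len(s)>5 else None)(P[(abs(P[:,0]-x0)<.05)&(abs(P[:,1]-y0)<.05)]) for y0 in np.arange(-.1,.85,.1)])
p=cab(-.0495,-.149); print(p); go(.255,.679,.36,69.4); go(*p,.36,9.6)
E
```

```text
0.15 [0.01, 0.02, 0.0, 0.01, 0.0, 0.0, 0.0, 0.16, 0.2, None]
0.25 [0.01, 0.01, 0.01, None, None, None, 0.11, 0.44, 0.45, None]
0.35 [0.01, 0.02, 0.22, 0.22, 0.22, 0.21, 0.11, 0.24, 0.24, 0.24]
0.45 [0.1, 0.21, 0.21, 0.25, 0.2, 0.2, 0.01, 0.24, 0.24, 0.24]
0.55 [0.1, 0.21, 0.21, 0.23, 0.21, 0.21, 0.0, 0.24, 0.24, 0.24]
0.15 [0.01, 0.01, 0.01, 0.01, 0.01, 0.01, 0.01, 0.01, None, None]
0.25 [0.01, 0.01, 0.01, 0.01, 0.01, 0.01, 0.11, 0.01, None, None]
0.35 [0.01, 0.2, 0.22, 0.22, 0.22, 0.22, 0.11, 0.04, None, None]
0.45 [0.11, 0.21, 0.21, 0.25, 0.2, 0.2, 0.01, 0.05, None, None]
0.55 [0.08, 0.21, 0.22, 0.22, 0.22, 0.22, 0.01, 0.06, None, None]
[ 0.46094174 -0.03346846]
t [ 0.0008  0.0004 -0.1298] r [0.    0.002 0.001] rows 2.1
t [-0.594   0.4433 -0.1285] r [1.000e-03 2.000e-03 1.045e+00] rows 12.0
```

move_arm:
  targets:
    - {"tz": -0.06}
    - {"tz": -0.12}
    - {"tz": -0.12,"fingers": 0.05}
    - {"tx": -0.08,"ty": 0.06,"tz": -0.129,"rz": 0.12}
    - {"tx": -0.14,"ty": 0.1,"tz": -0.129,"rz": 0.25}
    - {"tx": -0.19,"ty": 0.14,"tz": -0.129,"rz": 0.4}
    - {"tx": -0.24,"ty": 0.18,"tz": -0.129,"rz": 0.5}
    - {"tx": -0.29,"ty": 0.215,"tz": -0.129,"rz": 0.6}

```text
$.targets[0]: bad value
```

Run:
```python
from h import *
p=cab(-.0495,-.149); go(*p,.3,9.6)
```

```text
t [-0.5939  0.4433 -0.0685] r [1.000e-03 2.000e-03 1.045e+00] rows 11.9
```

move_arm:
  targets:
    - {"tx": 0,"ty": 0,"tz": -0.06,"rx": 0,"ry": 0,"rz": 0,"fingers": 0.05}
    - {"tx": 0,"ty": 0,"tz": -0.12,"rx": 0,"ry": 0,"rz": 0,"fingers": 0.05}
    - {"tx": -0.04,"ty": 0.03,"tz": -0.129,"rx": 0,"ry": 0,"rz": 0.1,"fingers": 0.05}
    - {"tx": -0.09,"ty": 0.067,"tz": -0.129,"rx": 0,"ry": 0,"rz": 0.2,"fingers": 0.05}
    - {"tx": -0.14,"ty": 0.104,"tz": -0.129,"rx": 0,"ry": 0,"rz": 0.3,"fingers": 0.05}
    - {"tx": -0.19,"ty": 0.142,"tz": -0.129,"rx": 0,"ry": 0,"rz": 0.4,"fingers": 0.05}
    - {"tx": -0.24,"ty": 0.179,"tz": -0.129,"rx": 0,"ry": 0,"rz": 0.5,"fingers": 0.05}
    - {"tx": -0.29,"ty": 0.216,"tz": -0.129,"rx": 0,"ry": 0,"rz": 0.6,"fingers": 0.05}
  newtons: 30

```text
time: 1.1
tool_pos: [0.355, 0.3286, 0.3596]
eef_rot: [3.14, 0.002, 0.609]
ft_force: [2.1, -0.4, 0.5]
finger_gap: 0.586
```

Run:
```python
from h import *
p=cab(-.0495,-.149); go(*p,.3,9.6)
```

```text
t [-0.12    0.3576  0.0603] r [0.002 0.002 0.441] rows 6.1
```

move_arm:
  targets:
    - {"tx": -0.02,"ty": 0.058,"tz": 0,"rx": 0,"ry": 0,"rz": 0.1,"fingers": 0.05}
    - {"tx": -0.04,"ty": 0.115,"tz": 0,"rx": 0,"ry": 0,"rz": 0.2,"fingers": 0.05}
    - {"tx": -0.06,"ty": 0.17,"tz": 0,"rx": 0,"ry": 0,"rz": 0.3,"fingers": 0.05}
    - {"tx": -0.08,"ty": 0.23,"tz": 0,"rx": 0.001,"ry": 0.001,"rz": 0.4,"fingers": 0.05}
    - {"tx": -0.1,"ty": 0.29,"tz": 0.02,"rx": 0.002,"ry": 0.002,"rz": 0.44,"fingers": 0.05}
    - {"tx": -0.115,"ty": 0.34,"tz": 0.04,"rx": 0.002,"ry": 0.002,"rz": 0.441,"fingers": 0.05}
    - {"tx": -0.12,"ty": 0.3576,"tz": 0.06,"rx": 0.002,"ry": 0.002,"rz": 0.441,"fingers": 0.05}
    - {"tx": -0.12,"ty": 0.3576,"tz": 0.06,"rx": 0.002,"ry": 0.002,"rz": 0.441,"fingers": 0.05}

```text
time: 2.1
tool_pos: [0.4597, -0.0349, 0.2991]
eef_rot: [3.141, 0.004, 0.163]
ft_force: [-0.2, 0.6, -0.4]
finger_gap: 0.589
```

Run:
```python
from h import *
from cell import *
p=cab(-.0495,-.149); go(*p,.153,9.6)
c=camera("scene");np.savez("s1.npz",**c);crop(c,190,110,390,260,4,"pics/s1.png")
print(get_obs()["finger_gap"])
```

```text
t [ 0.002  -0.0013  0.1461] r [ 0.     0.004 -0.004] rows 2.3
0.5782832212832089
```

View pics/s1.png

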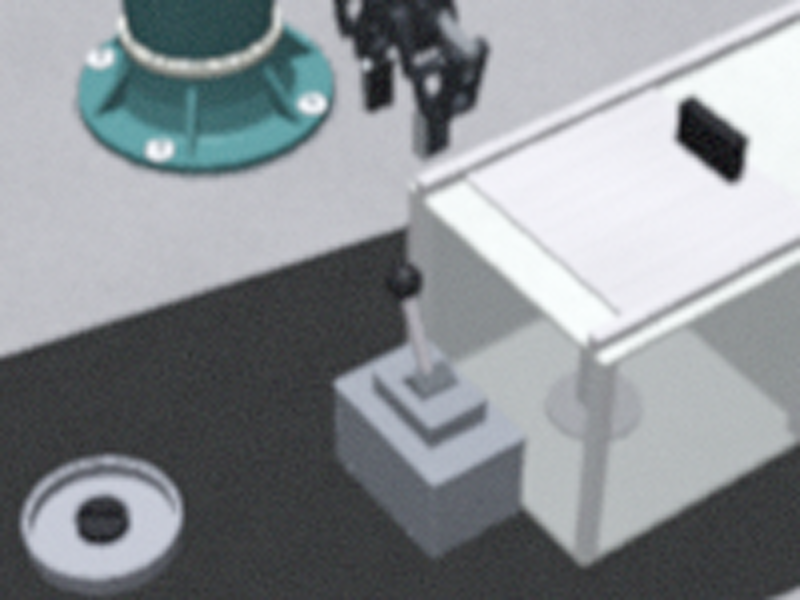

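move_arm:
  targets:
    - {"tx": 0.002,"ty": -0.001,"tz": 0.03,"rx": 0,"ry": 0.003,"rz": 0,"fingers": 0.05}
    - {"tx": 0.002,"ty": -0.001,"tz": 0.06,"rx": 0,"ry": 0.003,"rz": 0,"fingers": 0.05}
    - {"tx": 0.002,"ty": -0.001,"tz": 0.09,"rx": 0,"ry": 0.003,"rz": 0,"fingers": 0.05}
    - {"tx": 0.002,"ty": -0.001,"tz": 0.11,"rx": 0,"ry": 0.003,"rz": 0,"fingers": 0.05}
    - {"tx": 0.002,"ty": -0.001,"tz": 0.13,"rx": 0,"ry": 0.003,"rz": 0,"fingers": 0.05}
    - {"tx": 0.002,"ty": -0.001,"tz": 0.146,"rx": 0,"ry": 0.003,"rz": 0,"fingers": 0.05}
    - {"tx": 0.002,"ty": -0.001,"tz": 0.146,"rx": 0,"ry": 0.003,"rz": 0,"fingers": 0.05}

```text
time: 3.02
tool_pos: [0.4616, -0.0301, 0.1537]
eef_rot: [-3.14, -0.0, 0.169]
ft_force: [-0.6, -0.0, -0.1]
finger_gap: 0.586
```

Run:
```python
from h import *
from cell import *
o=get_obs();print((np.array(o["tool_pos"][:2])-CAB)@np.array([[np.cos(CA),-np.sin(CA)],[np.sin(CA),np.cos(CA)]]),o["tool_pos"])
c=camera("scene");np.savez("s1.npz",**c);crop(c,240,140,340,230,8,"pics/s2.png")
```

```text
[-0.04828472 -0.1458191 ] [ 0.46160952 -0.03012943  0.15371863]
```

View pics/s2.png

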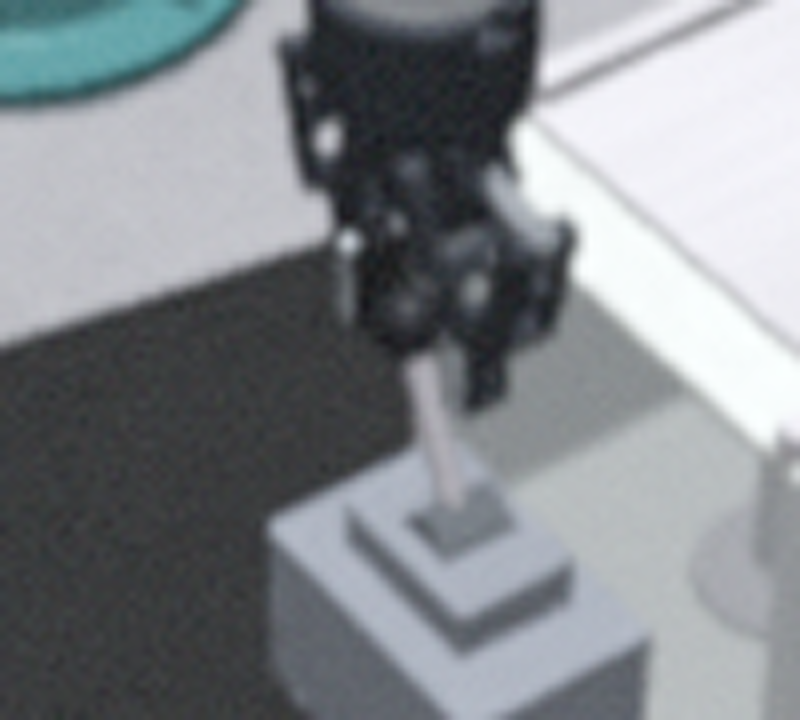

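move_arm:
  targets:
    - {"tx": 0.008,"ty": 0.003,"tz": 0,"rx": 0,"ry": 0,"rz": 0,"fingers": 0.05}
    - {"tx": 0.016,"ty": 0.003,"tz": 0,"rx": 0,"ry": 0,"rz": 0,"fingers": 0.05}
    - {"tx": 0.024,"ty": 0.003,"tz": 0,"rx": 0,"ry": 0,"rz": 0,"fingers": 0.05}
    - {"tx": 0.032,"ty": 0.003,"tz": 0,"rx": 0,"ry": 0,"rz": 0,"fingers": 0.05}
    - {"tx": 0.04,"ty": 0.003,"tz": 0,"rx": 0,"ry": 0,"rz": 0,"fingers": 0.05}
    - {"tx": 0.048,"ty": 0.003,"tz": 0,"rx": 0,"ry": 0,"rz": 0,"fingers": 0.05}
    - {"tx": 0.056,"ty": 0.003,"tz": 0,"rx": 0,"ry": 0,"rz": 0,"fingers": 0.05}
    - {"tx": 0.064,"ty": 0.003,"tz": 0,"rx": 0,"ry": 0,"rz": 0,"fingers": 0.05}

```text
time: 4.08
tool_pos: [0.5261, -0.0226, 0.1542]
eef_rot: [-3.14, -0.001, 0.169]
ft_force: [-1.0, -0.3, -0.9]
finger_gap: 0.586
```

```bash
cat >> h.py <<'E'
def where():
    from cell import get_obs
    o=get_obs();print("cab",((np.array(o["tool_pos"][:2])-CAB)@np.array([[np.cos(CA),-np.sin(CA)],[np.sin(CA),np.cos(CA)]])).round(4),"z",round(o["tool_pos"][2],4),"F",np.round(o["ft_force"],1),"rot",np.round(o["eef_rot"],3),"gap",round(o["finger_gap"]*.0854,4),"t",round(o["time"],2))
E
python3 -c "
from h import *
where()"
```

```text
cab [ 0.0166 -0.1492] z 0.1542 F [-1.  -0.3 -0.9] rot [-3.14e+00 -1.00e-03  1.69e-01] gap 0.0501 t 4.08
```

Now pushing (about 1 N). Finish in small steps until the stop is felt.

move_arm:
  targets:
    - {"tx": 0.003,"ty": 0,"tz": 0,"rx": 0,"ry": 0,"rz": 0,"fingers": 0.05}
    - {"tx": 0.006,"ty": 0,"tz": 0,"rx": 0,"ry": 0,"rz": 0,"fingers": 0.05}
    - {"tx": 0.009,"ty": 0,"tz": 0,"rx": 0,"ry": 0,"rz": 0,"fingers": 0.05}
    - {"tx": 0.011,"ty": 0,"tz": 0,"rx": 0,"ry": 0,"rz": 0,"fingers": 0.05}

```text
time: 4.58
tool_pos: [0.537, -0.0208, 0.1542]
eef_rot: [-3.14, -0.001, 0.169]
ft_force: [-1.1, 0.3, 0.3]
finger_gap: 0.581
```

Run:
```python
from h import *
from cell import *
where()
c=camera("scene");crop(c,240,140,340,230,8,"pics/s3.png")
```

```text
cab [ 0.0276 -0.1492] z 0.1542 F [-1.1  0.3  0.3] rot [-3.14e+00 -1.00e-03  1.69e-01] gap 0.0496 t 4.58
```

View pics/s3.png

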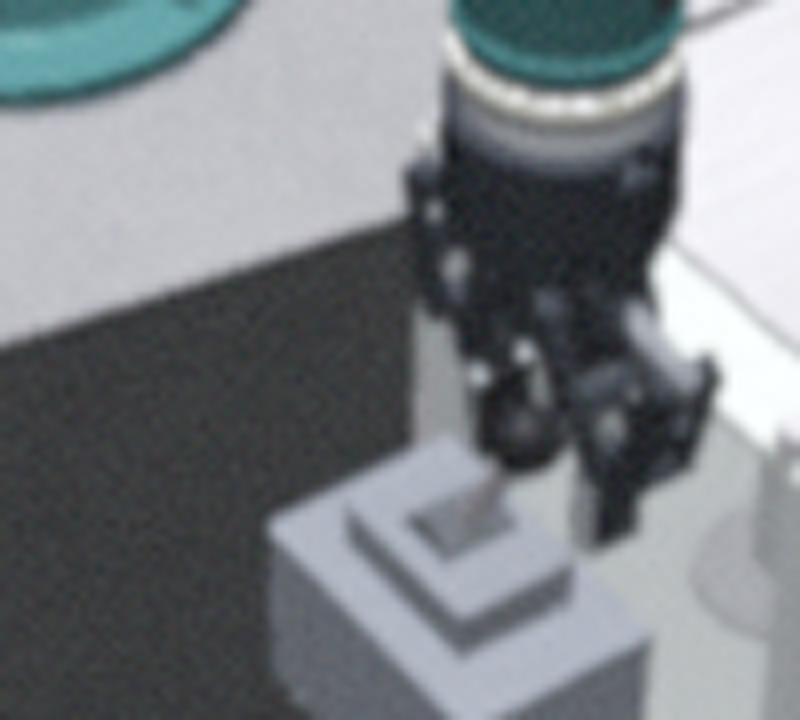

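move_arm:
  targets:
    - {"tx": 0.001,"ty": 0,"tz": 0,"rx": 0,"ry": 0,"rz": 0,"fingers": 0.05}
    - {"tx": 0.002,"ty": 0,"tz": 0,"rx": 0,"ry": 0,"rz": 0,"fingers": 0.05}
    - {"tx": 0.003,"ty": 0,"tz": 0,"rx": 0,"ry": 0,"rz": 0,"fingers": 0.05}

```text
time: 5.0
tool_pos: [0.5396, -0.0203, 0.1542]
eef_rot: [-3.14, -0.0, 0.169]
ft_force: [-2.8, -0.1, 0.4]
finger_gap: 0.588
```

move_arm:
  targets:
    - {"tx": 0.001,"ty": 0,"tz": 0,"rx": 0,"ry": 0,"rz": 0,"fingers": 0.05}
    - {"tx": 0.002,"ty": 0,"tz": 0,"rx": 0,"ry": 0,"rz": 0,"fingers": 0.05}

```text
time: 5.25
tool_pos: [0.5399, -0.0203, 0.1539]
eef_rot: [-3.139, 0.003, 0.169]
ft_force: [-5.9, -2.0, 2.6]
finger_gap: 0.586
```

move_arm:
  targets:
    - {"tx": 0.003,"ty": 0,"tz": 0,"rx": 0,"ry": 0,"rz": 0,"fingers": 0.05}
    - {"tx": 0.003,"ty": 0,"tz": 0,"rx": 0,"ry": 0,"rz": 0,"fingers": 0.05}

```text
time: 5.5
tool_pos: [0.5399, -0.0202, 0.1535]
eef_rot: [-3.138, 0.009, 0.168]
ft_force: [-6.9, -0.5, 4.6]
finger_gap: 0.588
```

Hard stop reached (the TCP no longer moves). Back off and rise.

move_arm:
  targets:
    - {"tx": -0.006,"ty": 0,"tz": 0,"rx": 0,"ry": -0.005,"rz": 0,"fingers": 0.05}
    - {"tx": -0.013,"ty": 0,"tz": 0,"rx": 0,"ry": -0.009,"rz": 0,"fingers": 0.05}
    - {"tx": -0.013,"ty": 0,"tz": 0,"rx": 0,"ry": -0.009,"rz": 0,"fingers": 0.05}
    - {"tx": -0.013,"ty": 0,"tz": -0.03,"rx": 0,"ry": -0.009,"rz": 0,"fingers": 0.05}
    - {"tx": -0.013,"ty": 0,"tz": -0.08,"rx": 0,"ry": -0.009,"rz": 0,"fingers": 0.0}
    - {"tx": -0.013,"ty": 0,"tz": -0.13,"rx": 0,"ry": -0.009,"rz": 0,"fingers": 0.0}
    - {"tx": -0.013,"ty": 0,"tz": -0.15,"rx": 0,"ry": -0.009,"rz": 0,"fingers": 0.0}
    - {"tx": -0.013,"ty": 0,"tz": -0.15,"rx": 0,"ry": -0.009,"rz": 0,"fingers": 0.0}

```text
time: 6.5
tool_pos: [0.5303, -0.0227, 0.3054]
eef_rot: [-3.138, 0.013, 0.169]
ft_force: [0.9, 0.2, -1.0]
finger_gap: 0.001
```

Run:
```python
from h import *
from cell import *
where()
c=camera("scene");crop(c,240,140,340,230,8,"pics/s4.png"); np.savez("s4.npz",**c)
a=CA; R=np.array([[np.cos(a),-np.sin(a)],[np.sin(a),np.cos(a)]])
for n in("scene",):
    P=cloud(c);Q=P.copy(); Q[...,:2]=(P[...,:2]-CAB)@R
    m=(c["frame"].max(-1)<75)&(P[...,2]>.155)&(P[...,2]<.2)&(Q[...,1]<-.11)&(Q[...,1]>-.2)&(abs(Q[...,0])<.08);q=Q[m]
    from scipy.optimize import least_squares
    s=least_squares(lambda p:np.linalg.norm(q-p,axis=1)-.013,q.mean(0)-[0,0,.008],loss="soft_l1",f_scale=.002);print(len(q),s.x.round(4))
go(*cab(0,.035),.30,9.6);go(*cab(0,.035),.222,9.6)
```

```text
cab [ 0.0207 -0.1499] z 0.3054 F [ 0.9  0.2 -1. ] rot [-3.138  0.013  0.169] gap 0.0001 t 6.5
44 [ 0.0204 -0.1517  0.1702]
t [-0.0192 -0.1845  0.005 ] r [-0.004  0.016  0.001] rows 3.0
t [-0.0179 -0.1842  0.083 ] r [-0.004  0.016  0.001] rows 3.2
```

View pics/s4.png

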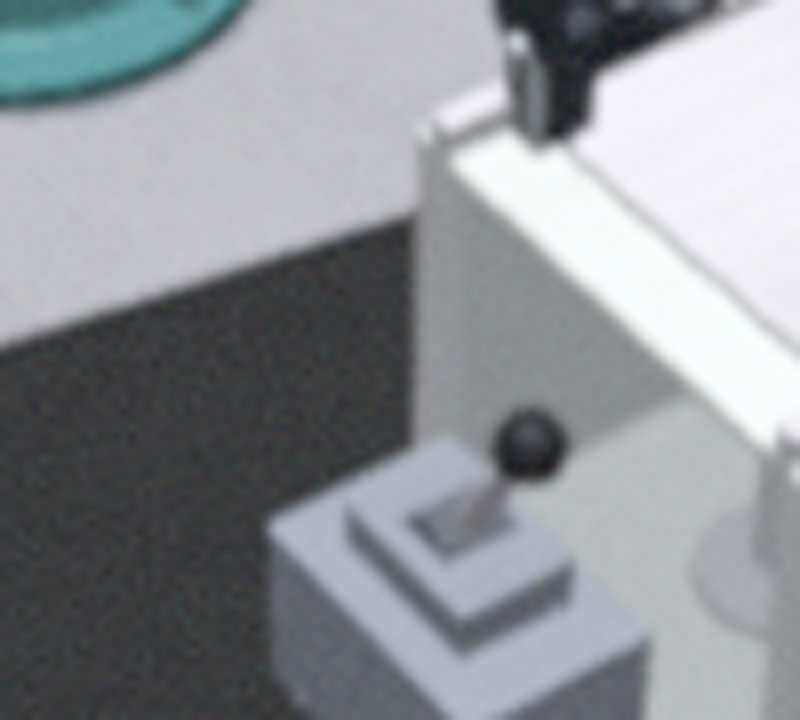

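move_arm:
  targets:
    - {"tx": -0.006,"ty": -0.06,"tz": 0,"rx": -0.002,"ry": 0.008,"rz": 0,"fingers": 0.0}
    - {"tx": -0.012,"ty": -0.12,"tz": 0.01,"rx": -0.004,"ry": 0.016,"rz": 0,"fingers": 0.0}
    - {"tx": -0.018,"ty": -0.165,"tz": 0.02,"rx": -0.004,"ry": 0.016,"rz": 0,"fingers": 0.0}
    - {"tx": -0.018,"ty": -0.184,"tz": 0.04,"rx": -0.004,"ry": 0.016,"rz": 0,"fingers": 0.0}
    - {"tx": -0.018,"ty": -0.184,"tz": 0.055,"rx": -0.004,"ry": 0.016,"rz": 0,"fingers": 0.0}
    - {"tx": -0.018,"ty": -0.184,"tz": 0.07,"rx": -0.004,"ry": 0.016,"rz": 0,"fingers": 0.0}
    - {"tx": -0.018,"ty": -0.184,"tz": 0.081,"rx": -0.004,"ry": 0.016,"rz": 0,"fingers": 0.0}
    - {"tx": -0.018,"ty": -0.184,"tz": 0.081,"rx": -0.004,"ry": 0.016,"rz": 0,"fingers": 0.0}

```text
time: 7.55
tool_pos: [0.4788, 0.1547, 0.2231]
eef_rot: [3.141, 0.002, 0.166]
ft_force: [0.2, -0.3, -0.1]
finger_gap: -0.005
```

Run:
```python
from h import *
where()
go(*cab(0,.19),.222,9.6)
```

```text
cab [-0.0005  0.0335] z 0.2231 F [ 0.2 -0.3 -0.1] rot [3.141e+00 2.000e-03 1.660e-01] gap -0.0004 t 7.55
t [ 0.0003 -0.1565  0.001 ] r [ 0.001  0.002 -0.001] rows 2.5
```

move_arm:
  targets:
    - {"tx": 0,"ty": -0.012,"tz": 0,"rx": 0,"ry": 0,"rz": 0,"fingers": 0.0}
    - {"tx": 0,"ty": -0.02,"tz": 0,"rx": 0,"ry": 0,"rz": 0,"fingers": 0.0}
    - {"tx": 0,"ty": -0.032,"tz": 0,"rx": 0,"ry": 0,"rz": 0,"fingers": 0.0}
    - {"tx": 0,"ty": -0.046,"tz": 0,"rx": 0,"ry": 0,"rz": 0,"fingers": 0.0}
    - {"tx": 0,"ty": -0.062,"tz": 0,"rx": 0,"ry": 0,"rz": 0,"fingers": 0.0}
    - {"tx": 0,"ty": -0.078,"tz": 0,"rx": 0,"ry": 0,"rz": 0,"fingers": 0.0}
    - {"tx": 0,"ty": -0.094,"tz": 0,"rx": 0,"ry": 0,"rz": 0,"fingers": 0.0}
    - {"tx": 0,"ty": -0.11,"tz": 0,"rx": 0,"ry": 0,"rz": 0,"fingers": 0.0}

```text
time: 8.55
tool_pos: [0.4604, 0.2643, 0.223]
eef_rot: [3.141, 0.002, 0.167]
ft_force: [2.3, -1.9, 1.1]
finger_gap: -0.005
```

Run:
```python
from h import *
from cell import *
where()
c=camera("scene");crop(c,260,90,460,240,4,"pics/s5.png")
go(*cab(0,.205),.222,9.6)
```

```text
cab [-0.0003  0.1447] z 0.223 F [ 2.3 -1.9  1.1] rot [3.141e+00 2.000e-03 1.670e-01] gap -0.0005 t 8.55
t [ 0.0006 -0.0573  0.0009] r [-0.001  0.002  0.002] rows 0.9
```

View pics/s5.png

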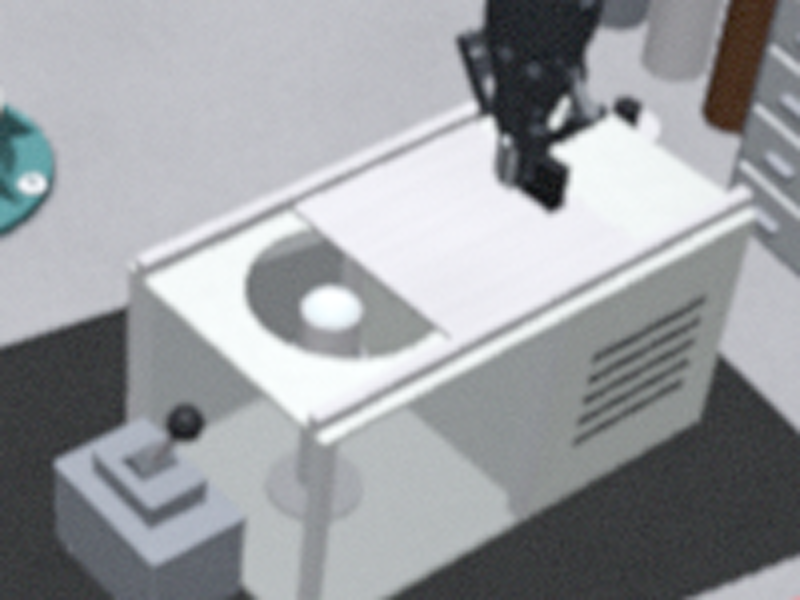

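Works: the shutter is half open and the lens is visible. Continue to near the end.

move_arm:
  targets:
    - {"tx": 0,"ty": -0.014,"tz": 0.001,"rx": 0,"ry": 0.002,"rz": 0,"fingers": 0.0}
    - {"tx": 0,"ty": -0.028,"tz": 0.001,"rx": 0,"ry": 0.002,"rz": 0,"fingers": 0.0}
    - {"tx": 0,"ty": -0.042,"tz": 0.001,"rx": 0,"ry": 0.002,"rz": 0,"fingers": 0.0}
    - {"tx": 0,"ty": -0.052,"tz": 0.001,"rx": 0,"ry": 0.002,"rz": 0,"fingers": 0.0}
    - {"tx": 0,"ty": -0.06,"tz": 0.001,"rx": 0,"ry": 0.002,"rz": 0,"fingers": 0.0}
    - {"tx": 0,"ty": -0.064,"tz": 0.001,"rx": 0,"ry": 0.002,"rz": 0,"fingers": 0.0}

```text
time: 9.35
tool_pos: [0.449, 0.3283, 0.2216]
eef_rot: [3.139, 0.001, 0.17]
ft_force: [2.0, -8.8, 1.9]
finger_gap: -0.001
```

move_arm:
  targets:
    - {"tx": 0,"ty": -0.0015,"tz": 0,"rx": 0,"ry": 0,"rz": 0,"fingers": 0.0}
    - {"tx": 0,"ty": -0.003,"tz": 0,"rx": 0,"ry": 0,"rz": 0,"fingers": 0.0}

```text
time: 9.6
tool_pos: [0.449, 0.3282, 0.2217]
eef_rot: [3.135, 0.002, 0.168]
ft_force: [2.2, -8.4, 2.4]
finger_gap: 0.003
```

Run:
```python
from h import *
where()
```

```text
cab [-0.0009  0.2096] z 0.2217 F [ 2.2 -8.4  2.4] rot [3.135e+00 2.000e-03 1.680e-01] gap 0.0003 t 9.6
```

move_arm:
  targets:
    - {"tx": 0,"ty": 0.008,"tz": 0,"rx": 0,"ry": 0,"rz": 0,"fingers": 0.0}
    - {"tx": 0,"ty": 0.015,"tz": 0,"rx": 0,"ry": 0,"rz": 0,"fingers": 0.0}
    - {"tx": 0,"ty": 0.015,"tz": -0.03,"rx": 0,"ry": 0,"rz": 0,"fingers": 0.0}
    - {"tx": 0,"ty": 0.015,"tz": -0.08,"rx": 0,"ry": 0,"rz": 0,"fingers": 0.062}
    - {"tx": 0,"ty": 0.015,"tz": -0.1,"rx": 0,"ry": 0,"rz": 0,"fingers": 0.062}
    - {"tx": 0,"ty": 0.015,"tz": -0.1,"rx": 0,"ry": 0,"rz": 0,"fingers": 0.062}

```text
time: 10.35
tool_pos: [0.4523, 0.3151, 0.3234]
eef_rot: [3.139, -0.001, 0.168]
ft_force: [0.4, -0.6, -0.3]
finger_gap: 0.639
```

Run:
```python
from h import *
from cell import *
where()
R=np.array([[np.cos(CA),-np.sin(CA)],[np.sin(CA),np.cos(CA)]])
for n in("scene","top"):
    c=camera(n);np.savez(n+"2.npz",**c)
    P=cloud(c);Q=P.copy(); Q[...,:2]=(P[...,:2]-CAB)@R
    m=(abs(Q[...,0])<.055)&(abs(Q[...,1])<.055)&(P[...,2]>.185)&(P[...,2]<.199)
    q=Q[m]; print(n,len(q),q[:,:2].mean(0).round(4),cv2.minEnclosingCircle(q[:,:2].astype(np.float32)),q[:,2].max())
    for y in np.arange(.06,.12,.004):
        s=Q[(abs(Q[...,1]-y)<.002)&(abs(Q[...,0])<.08)&(abs(Q[...,0])>.04)&(Q[...,2]>.19)]
        if len(s): print(round(y,3),np.median(s[:,2]).round(4),end='; ')
    print()
crop(load("scene2.npz"),300,130,400,205,8,"pics/s6.png")
crop(load("top2.npz"),110,190,250,310,5,"pics/t6.png")
```

```text
cab [1.000e-04 1.961e-01] z 0.3234 F [ 0.4 -0.6 -0.3] rot [ 3.139e+00 -1.000e-03  1.680e-01] gap 0.0545 t 10.35
scene 109 [-0.0059 -0.0023] ((0.0010644271969795227, 0.00038160569965839386), 0.07573553919792175) 0.19899385190572974
0.06 0.1989; 0.064 0.1988; 0.068 0.1992; 0.072 0.1991; 0.076 0.1989; 0.08 0.1996; 0.084 0.2025; 0.088 0.2047; 0.092 0.2059; 0.096 0.2056; 0.1 0.2061; 0.104 0.2056; 0.108 0.2056; 0.112 0.2062; 0.116 0.2061; 
top 222 [-0.0061 -0.0044] ((-0.0013600109377875924, -0.0007752809324301779), 0.07483624666929245) 0.19893432337156888
0.06 0.2009; 0.064 0.2008; 0.068 0.2006; 0.072 0.2006; 0.076 0.2006; 0.08 0.2007; 0.084 0.2023; 0.088 0.2075; 0.092 0.2081; 0.096 0.2077; 0.1 0.2075; 0.104 0.2078; 0.108 0.208; 0.112 0.2077; 0.116 0.2077;
```

View pics/t6.png

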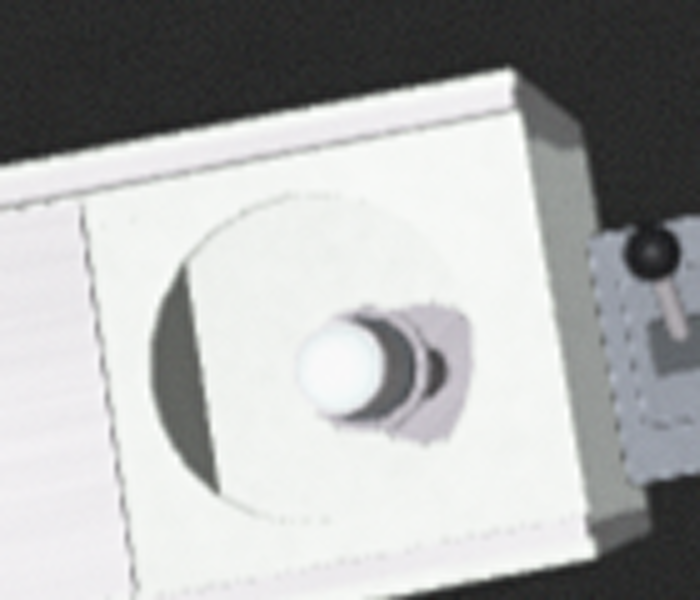

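View pics/s6.png

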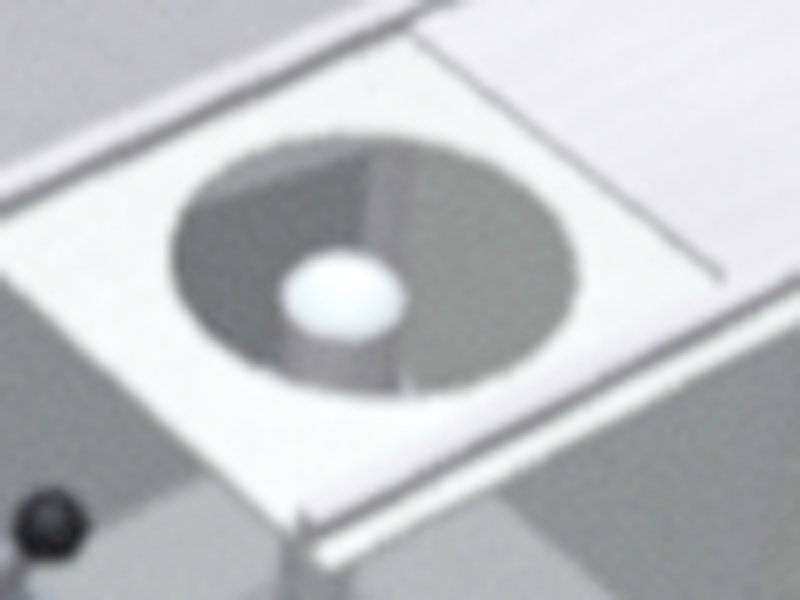

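Run:
```python
from h import *
R=np.array([[np.cos(CA),-np.sin(CA)],[np.sin(CA),np.cos(CA)]])
for n,u,v in(("top2.npz",177.7,262.9),("scene2.npz",342.25,166.25)):
    c=load(n)
    p=atz(c,u,v,.182);print(n,p.round(4),((p[:2]-CAB)@R).round(4))
    P=cloud(c);Q=P.copy(); Q[...,:2]=(P[...,:2]-CAB)@R
    m=(np.hypot(Q[...,0]-.0,Q[...,1]+.01)<.045)&(P[...,2]>.178)&(P[...,2]<.197)
    q=Q[m]; print(len(q),q[:,:2].mean(0).round(4),[np.round(x,4) for x in cv2.minEnclosingCircle(q[:,:2].astype(np.float32))])
# port & wall check: centre of port from scene/top
for n,pts in(("scene2.npz",[(170,250),(578,280),(350,133),(390,395)]),("top2.npz",[(152,360),(330,193),(285,523)])):
    c=load(n); s,x0,y0=(8,300,130) if n[0]=="s" else (5,110,190)
    for a,b in pts: p=atz(c,x0+a/s-.5,y0+b/s-.5,.2);print(n,((p[:2]-CAB)@R).round(4))
```

```text
top2.npz [0.4813 0.1121 0.182 ] [-0.0051 -0.0088]
276 [-0.0065 -0.0092] [array([-0.006 , -0.0071]), np.float64(0.0206)]
scene2.npz [0.4798 0.113  0.182 ] [-0.0065 -0.0077]
125 [ 0.0012 -0.0136] [array([-0.0012, -0.0125]), np.float64(0.0204)]
scene2.npz [-0.0425 -0.0549]
scene2.npz [0.0491 0.0469]
scene2.npz [-0.0551  0.0342]
scene2.npz [ 0.0561 -0.0409]
top2.npz [0.0119 0.0658]
top2.npz [ 0.068  -0.0203]
top2.npz [-0.0664  0.0203]
```

Run:
```python
from h import *
where(); go(*cab(-.006,-.008),.25,9.6)
```

```text
cab [-0.0016  0.1954] z 0.321 F [-0.   0.3 -0.4] rot [3.135 0.004 0.168] gap 0.0621 t 10.45
t [-0.0043  0.2029  0.0722] r [0.006 0.004 0.001] rows 3.4
```

move_arm:
  targets:
    - {"tx": -0.001,"ty": 0.06,"tz": 0,"rx": 0.002,"ry": 0.002,"rz": 0,"fingers": 0.062}
    - {"tx": -0.002,"ty": 0.12,"tz": 0,"rx": 0.004,"ry": 0.004,"rz": 0,"fingers": 0.062}
    - {"tx": -0.004,"ty": 0.17,"tz": 0,"rx": 0.006,"ry": 0.004,"rz": 0,"fingers": 0.062}
    - {"tx": -0.004,"ty": 0.203,"tz": 0.02,"rx": 0.006,"ry": 0.004,"rz": 0,"fingers": 0.062}
    - {"tx": -0.004,"ty": 0.203,"tz": 0.05,"rx": 0.006,"ry": 0.004,"rz": 0,"fingers": 0.062}
    - {"tx": -0.004,"ty": 0.203,"tz": 0.07,"rx": 0.006,"ry": 0.004,"rz": 0,"fingers": 0.062}
    - {"tx": -0.004,"ty": 0.203,"tz": 0.07,"rx": 0.006,"ry": 0.004,"rz": 0,"fingers": 0.062}

```text
time: 11.32
tool_pos: [0.4784, 0.1123, 0.2497]
eef_rot: [3.14, 0.006, 0.168]
ft_force: [-0.5, 0.1, 0.3]
finger_gap: 0.727
```

Run:
```python
from h import *
from cell import *
where(); go(*cab(-.006,-.008),.151,9.6)
c=camera("scene");crop(c,290,100,410,190,6.6,"pics/s7.png")
```

```text
cab [-0.008  -0.0081] z 0.2497 F [-0.5  0.1  0.3] rot [3.14  0.006 0.168] gap 0.062 t 11.32
t [ 0.0026 -0.0003  0.0987] r [0.002 0.006 0.   ] rows 1.6
```

View pics/s7.png

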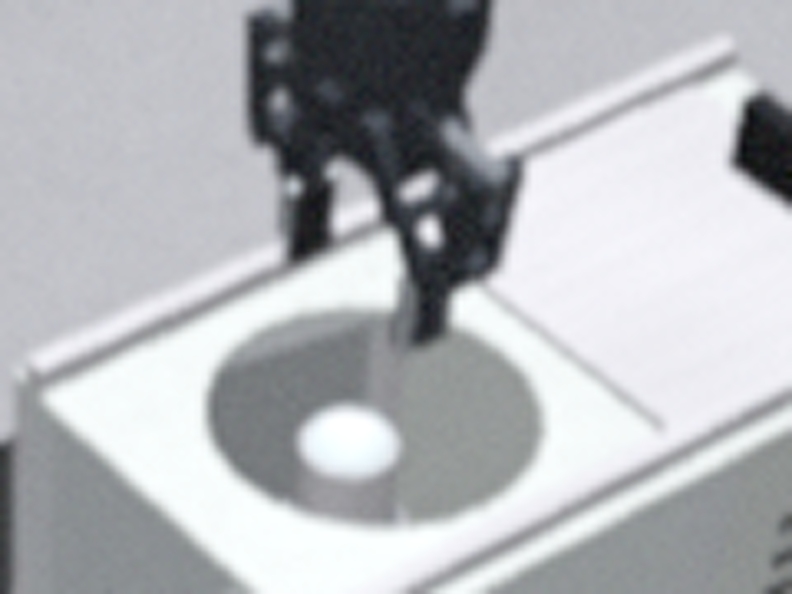

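move_arm:
  targets:
    - {"tx": 0.0025,"ty": 0,"tz": 0.015,"rx": 0.002,"ry": 0.005,"rz": 0,"fingers": 0.062}
    - {"tx": 0.0025,"ty": 0,"tz": 0.03,"rx": 0.002,"ry": 0.005,"rz": 0,"fingers": 0.062}
    - {"tx": 0.0025,"ty": 0,"tz": 0.045,"rx": 0.002,"ry": 0.005,"rz": 0,"fingers": 0.062}
    - {"tx": 0.0025,"ty": 0,"tz": 0.06,"rx": 0.002,"ry": 0.005,"rz": 0,"fingers": 0.062}
    - {"tx": 0.0025,"ty": 0,"tz": 0.075,"rx": 0.002,"ry": 0.005,"rz": 0,"fingers": 0.062}
    - {"tx": 0.0025,"ty": 0,"tz": 0.09,"rx": 0.002,"ry": 0.005,"rz": 0,"fingers": 0.062}
    - {"tx": 0.0025,"ty": 0,"tz": 0.098,"rx": 0.002,"ry": 0.005,"rz": 0,"fingers": 0.062}
    - {"tx": 0.0025,"ty": 0,"tz": 0.098,"rx": 0.002,"ry": 0.005,"rz": 0,"fingers": 0.062}

```text
time: 12.38
tool_pos: [0.4814, 0.1126, 0.1523]
eef_rot: [-3.141, -0.001, 0.168]
ft_force: [1.0, -0.1, 0.3]
finger_gap: 0.727
```

Run:
```python
from h import *
from cell import *
where(); go(*cab(-.006,-.008),.151,9.6)
c=camera("scene");crop(c,290,100,410,190,6.6,"pics/s8.png")
c=camera("top");crop(c,110,190,250,310,5,"pics/t8.png")
```

```text
cab [-0.005  -0.0083] z 0.1523 F [ 1.  -0.1  0.3] rot [-3.141e+00 -1.000e-03  1.680e-01] gap 0.0621 t 12.38
t [-0.001  -0.0003  0.0013] r [-0.001 -0.001  0.   ] rows 0.0
```

View pics/s8.png

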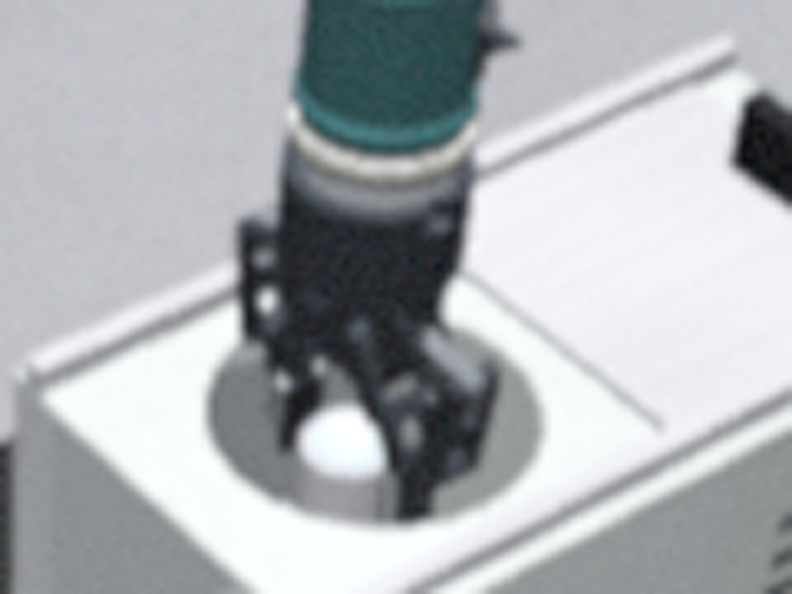

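View pics/t8.png

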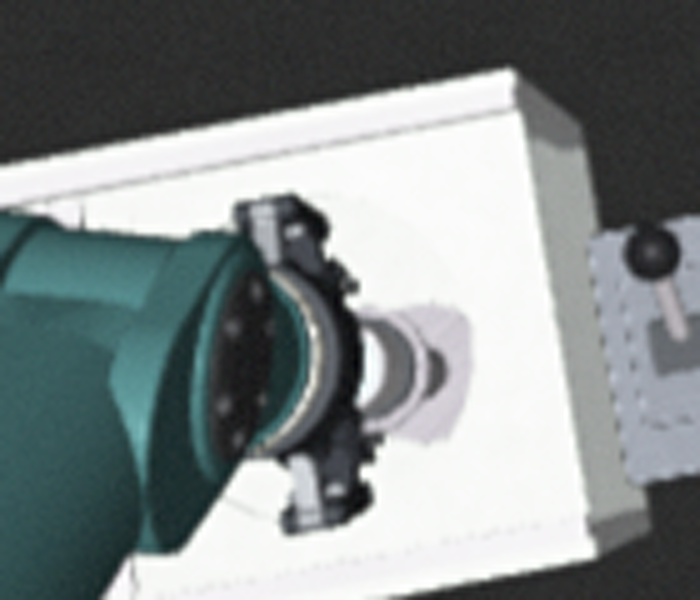

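move_arm:
  targets:
    - {"tx": 0,"ty": 0,"tz": 0,"rx": 0,"ry": 0,"rz": 0,"fingers": 0.05}
    - {"tx": 0,"ty": 0,"tz": 0,"rx": 0,"ry": 0,"rz": 0,"fingers": 0.042}
    - {"tx": 0,"ty": 0,"tz": 0,"rx": 0,"ry": 0,"rz": 0,"fingers": 0.036}
    - {"tx": 0,"ty": 0,"tz": 0,"rx": 0,"ry": 0,"rz": 0,"fingers": 0.03}
    - {"tx": 0,"ty": 0,"tz": 0,"rx": 0,"ry": 0,"rz": 0,"fingers": 0.03}
    - {"tx": 0,"ty": 0,"tz": 0,"rx": 0,"ry": 0,"rz": 0,"fingers": 0.03}
  newtons: 35

```text
time: 13.22
tool_pos: [0.4821, 0.1129, 0.1537]
eef_rot: [-3.14, -0.003, 0.168]
ft_force: [-2.2, -0.1, 5.3]
finger_gap: 0.457
```

Run:
```python
from h import *
where()
```

```text
cab [-0.0042 -0.0082] z 0.1537 F [-2.2 -0.1  5.3] rot [-3.14e+00 -3.00e-03  1.68e-01] gap 0.0391 t 13.22
```

move_arm:
  targets:
    - {"tx": 0,"ty": 0,"tz": -0.004,"rx": 0,"ry": 0,"rz": 0,"fingers": 0.03}
    - {"tx": 0,"ty": 0,"tz": -0.012,"rx": 0,"ry": 0,"rz": 0,"fingers": 0.03}
    - {"tx": 0,"ty": 0,"tz": -0.025,"rx": 0,"ry": 0,"rz": 0,"fingers": 0.03}
    - {"tx": 0,"ty": 0,"tz": -0.04,"rx": 0,"ry": 0,"rz": 0,"fingers": 0.03}
    - {"tx": 0,"ty": 0,"tz": -0.055,"rx": 0,"ry": 0,"rz": 0,"fingers": 0.03}
    - {"tx": 0,"ty": 0,"tz": -0.07,"rx": 0,"ry": 0,"rz": 0,"fingers": 0.03}
    - {"tx": 0,"ty": 0,"tz": -0.085,"rx": 0,"ry": 0,"rz": 0,"fingers": 0.03}
    - {"tx": 0,"ty": 0,"tz": -0.1,"rx": 0,"ry": 0,"rz": 0,"fingers": 0.03}

```text
time: 14.22
tool_pos: [0.4818, 0.1127, 0.2547]
eef_rot: [-3.14, -0.003, 0.168]
ft_force: [0.0, -0.2, -1.1]
finger_gap: 0.458
```

move_arm:
  targets:
    - {"tx": 0,"ty": 0,"tz": -0.015,"rx": 0,"ry": 0,"rz": 0,"fingers": 0.03}
    - {"tx": 0,"ty": 0,"tz": -0.03,"rx": 0,"ry": 0,"rz": 0,"fingers": 0.03}
    - {"tx": 0,"ty": 0,"tz": -0.03,"rx": 0,"ry": 0,"rz": 0,"fingers": 0.03}

```text
time: 14.6
tool_pos: [0.4826, 0.1128, 0.286]
eef_rot: [-3.139, -0.005, 0.168]
ft_force: [1.4, -0.2, -1.8]
finger_gap: 0.456
```

Run:
```python
from h import *
from cell import *
where(); go(.6115,-.277,.28,7.6)
c=camera("scene");crop(c,280,80,400,170,6.6,"pics/s9.png")
```

```text
cab [-0.0038 -0.0083] z 0.286 F [ 1.4 -0.2 -1.8] rot [-3.139 -0.005  0.168] gap 0.039 t 14.6
t [0.0618 0.4059 0.0054] r [-0.002 -0.005  0.036] rows 6.6
```

View pics/s9.png

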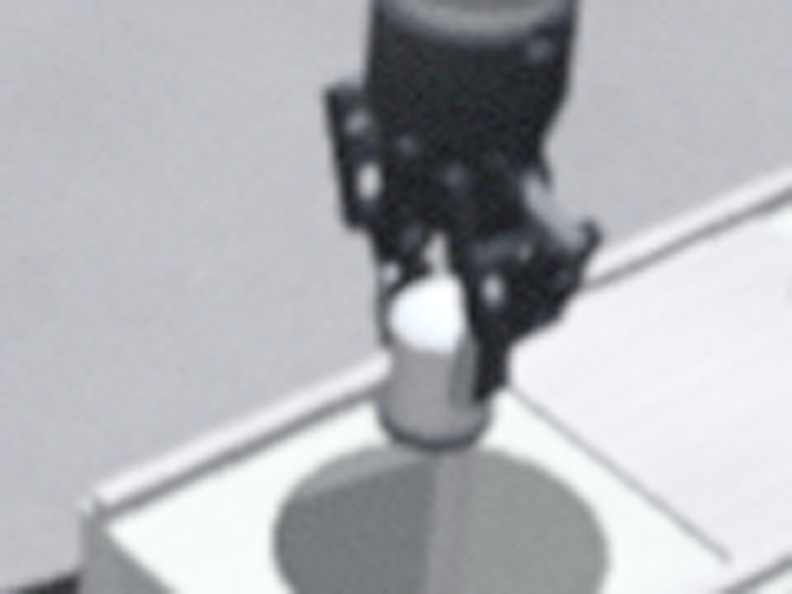

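move_arm:
  targets:
    - {"tx": 0.003,"ty": 0.02,"tz": 0,"rx": 0,"ry": 0,"rz": 0,"fingers": 0.03}
    - {"tx": 0.009,"ty": 0.06,"tz": 0,"rx": 0,"ry": -0.002,"rz": 0.005,"fingers": 0.03}
    - {"tx": 0.017,"ty": 0.11,"tz": 0,"rx": 0,"ry": -0.005,"rz": 0.01,"fingers": 0.03}
    - {"tx": 0.024,"ty": 0.16,"tz": 0,"rx": 0,"ry": -0.005,"rz": 0.015,"fingers": 0.03}
    - {"tx": 0.032,"ty": 0.21,"tz": 0,"rx": 0,"ry": -0.005,"rz": 0.02,"fingers": 0.03}
    - {"tx": 0.04,"ty": 0.26,"tz": 0,"rx": 0,"ry": -0.005,"rz": 0.025,"fingers": 0.03}
    - {"tx": 0.047,"ty": 0.31,"tz": 0,"rx": 0,"ry": -0.005,"rz": 0.03,"fingers": 0.03}
    - {"tx": 0.053,"ty": 0.35,"tz": 0,"rx": 0,"ry": -0.005,"rz": 0.036,"fingers": 0.03}

```text
time: 15.65
tool_pos: [0.5926, -0.2255, 0.2836]
eef_rot: [-3.139, 0.003, 0.131]
ft_force: [0.9, -0.5, -1.9]
finger_gap: 0.457
```

Run:
```python
from h import *
where(); go(.6115,-.277,.1,7.6)
```

```text
cab [ 0.0483 -0.3603] z 0.2836 F [ 0.9 -0.5 -1.9] rot [-3.139e+00  3.000e-03  1.310e-01] gap 0.039 t 15.65
t [0.0127 0.054  0.1834] r [-0.002  0.003 -0.002] rows 3.1
```

move_arm:
  targets:
    - {"tx": 0.007,"ty": 0.03,"tz": 0,"rx": 0,"ry": 0.003,"rz": 0,"fingers": 0.03}
    - {"tx": 0.0127,"ty": 0.054,"tz": 0.02,"rx": 0,"ry": 0.003,"rz": 0,"fingers": 0.03}
    - {"tx": 0.0127,"ty": 0.054,"tz": 0.06,"rx": 0,"ry": 0.003,"rz": 0,"fingers": 0.03}
    - {"tx": 0.0127,"ty": 0.054,"tz": 0.1,"rx": 0,"ry": 0.003,"rz": 0,"fingers": 0.03}
    - {"tx": 0.0127,"ty": 0.054,"tz": 0.14,"rx": 0,"ry": 0.003,"rz": 0,"fingers": 0.03}
    - {"tx": 0.0127,"ty": 0.054,"tz": 0.17,"rx": 0,"ry": 0.003,"rz": 0,"fingers": 0.03}
    - {"tx": 0.0127,"ty": 0.054,"tz": 0.183,"rx": 0,"ry": 0.003,"rz": 0,"fingers": 0.03}
    - {"tx": 0.0127,"ty": 0.054,"tz": 0.183,"rx": 0,"ry": 0.003,"rz": 0,"fingers": 0.03}

```text
time: 16.65
tool_pos: [0.6109, -0.2767, 0.0993]
eef_rot: [-3.138, 0.002, 0.131]
ft_force: [0.5, -0.2, -1.3]
finger_gap: 0.454
```

Run:
```python
from h import *
from cell import *
where(); go(.6115,-.277,.0245,7.6)
for n,cr in(("scene",(170,220,300,320)),("top",(300,160,420,260))):
    c=camera(n);crop(c,*cr,6,f"pics/{n}10.png")
```

```text
cab [ 0.0578 -0.4139] z 0.0993 F [ 0.5 -0.2 -1.3] rot [-3.138e+00  2.000e-03  1.310e-01] gap 0.0388 t 16.65
t [0.0007 0.0006 0.0748] r [-0.003  0.002 -0.002] rows 1.2
```

View pics/scene10.png

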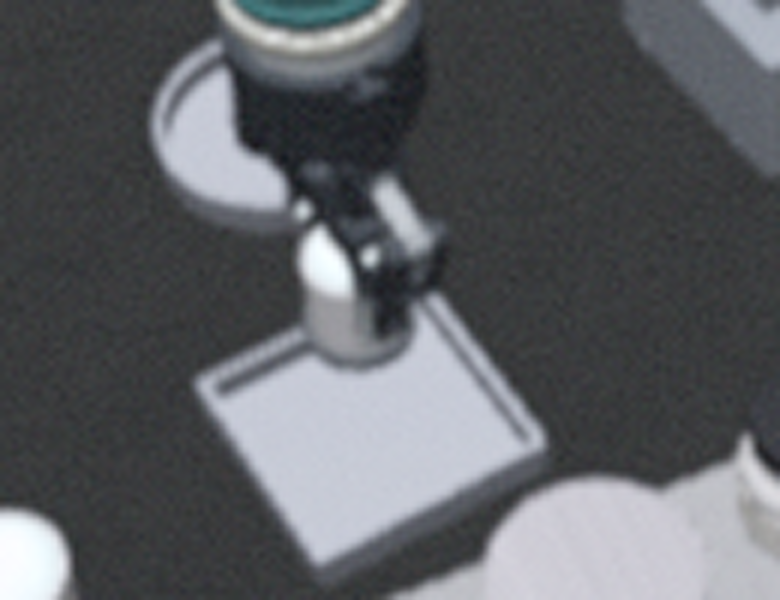

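View pics/top10.png

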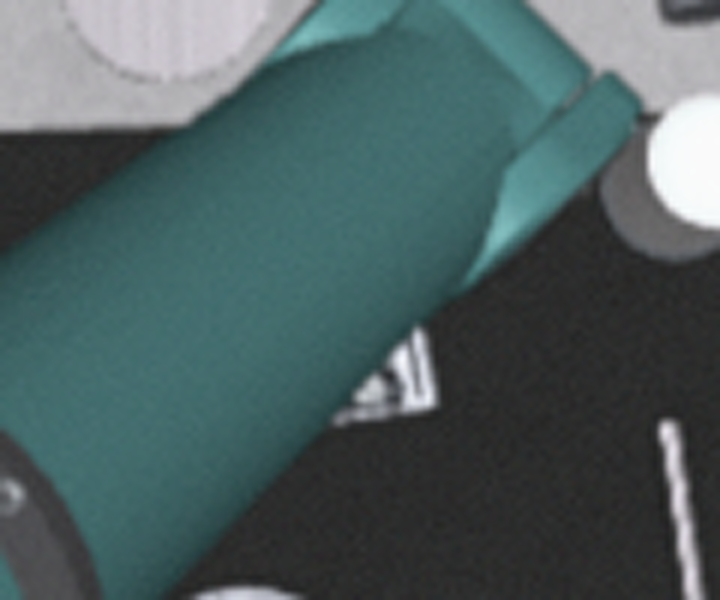

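move_arm:
  targets:
    - {"tx": 0,"ty": 0,"tz": 0.015,"rx": -0.003,"ry": 0.002,"rz": 0,"fingers": 0.03}
    - {"tx": 0,"ty": 0,"tz": 0.03,"rx": -0.003,"ry": 0.002,"rz": 0,"fingers": 0.03}
    - {"tx": 0,"ty": 0,"tz": 0.045,"rx": -0.003,"ry": 0.002,"rz": 0,"fingers": 0.03}
    - {"tx": 0,"ty": 0,"tz": 0.055,"rx": -0.003,"ry": 0.002,"rz": 0,"fingers": 0.03}
    - {"tx": 0,"ty": 0,"tz": 0.062,"rx": -0.003,"ry": 0.002,"rz": 0,"fingers": 0.03}
    - {"tx": 0,"ty": 0,"tz": 0.068,"rx": -0.003,"ry": 0.002,"rz": 0,"fingers": 0.03}
    - {"tx": 0,"ty": 0,"tz": 0.07,"rx": -0.003,"ry": 0.002,"rz": 0,"fingers": 0.03}
    - {"tx": 0,"ty": 0,"tz": 0.07,"rx": -0.003,"ry": 0.002,"rz": 0,"fingers": 0.03}

```text
time: 17.75
tool_pos: [0.6124, -0.2777, 0.0315]
eef_rot: [3.139, -0.003, 0.131]
ft_force: [-0.5, -0.4, -2.3]
finger_gap: 0.46
```

move_arm:
  targets:
    - {"tx": 0,"ty": 0,"tz": 0.001,"rx": 0,"ry": 0,"rz": 0,"fingers": 0.03}
    - {"tx": 0,"ty": 0,"tz": 0.002,"rx": 0,"ry": 0,"rz": 0,"fingers": 0.03}

```text
time: 18.0
tool_pos: [0.6127, -0.2778, 0.0298]
eef_rot: [3.139, -0.004, 0.131]
ft_force: [0.1, -0.6, -1.4]
finger_gap: 0.459
```

move_arm:
  targets:
    - {"tx": 0,"ty": 0,"tz": 0.001,"rx": 0,"ry": -0.002,"rz": 0,"fingers": 0.03}
    - {"tx": 0,"ty": 0,"tz": 0.002,"rx": 0,"ry": -0.003,"rz": 0,"fingers": 0.03}
    - {"tx": 0,"ty": 0,"tz": 0.003,"rx": 0,"ry": -0.003,"rz": 0,"fingers": 0.03}

```text
time: 18.38
tool_pos: [0.6127, -0.2777, 0.0267]
eef_rot: [3.139, -0.001, 0.131]
ft_force: [0.3, 0.7, -1.7]
finger_gap: 0.458
```

Run:
```python
from h import *
from cell import *
where()
c=camera("scene");crop(c,180,250,290,310,7,"pics/s11.png")
```

```text
cab [ 0.0594 -0.4152] z 0.0267 F [ 0.3  0.7 -1.7] rot [ 3.139e+00 -1.000e-03  1.310e-01] gap 0.0391 t 18.38
```

View pics/s11.png

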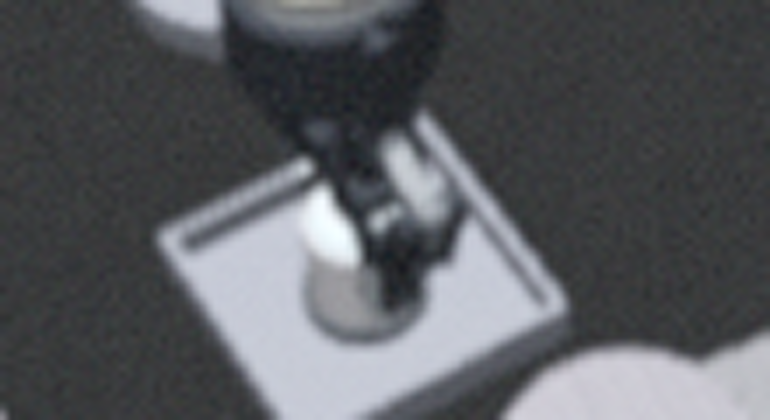

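Nearly down; continue in ~1 mm steps.

move_arm:
  targets:
    - {"tx": 0,"ty": 0,"tz": 0.001,"rx": 0,"ry": 0,"rz": 0,"fingers": 0.03}
    - {"tx": 0,"ty": 0,"tz": 0.002,"rx": 0,"ry": 0,"rz": 0,"fingers": 0.03}
    - {"tx": 0,"ty": 0,"tz": 0.002,"rx": 0,"ry": 0,"rz": 0,"fingers": 0.03}

```text
time: 18.8
tool_pos: [0.6125, -0.2777, 0.0244]
eef_rot: [3.139, -0.0, 0.131]
ft_force: [0.7, -0.6, -1.3]
finger_gap: 0.454
```

move_arm:
  targets:
    - {"tx": 0,"ty": 0,"tz": 0.001,"rx": 0,"ry": 0,"rz": 0,"fingers": 0.03}
    - {"tx": 0,"ty": 0,"tz": 0.001,"rx": 0,"ry": 0,"rz": 0,"fingers": 0.03}

```text
time: 19.05
tool_pos: [0.6126, -0.2779, 0.0238]
eef_rot: [3.139, -0.001, 0.13]
ft_force: [-0.1, 0.2, 1.2]
finger_gap: 0.457
```

move_arm:
  targets:
    - {"tx": 0,"ty": 0,"tz": 0.0003,"rx": 0,"ry": 0,"rz": 0,"fingers": 0.042}
    - {"tx": 0,"ty": 0,"tz": 0.0003,"rx": 0,"ry": 0,"rz": 0,"fingers": 0.046}
    - {"tx": 0,"ty": 0,"tz": 0.0003,"rx": 0,"ry": 0,"rz": 0,"fingers": 0.052}
    - {"tx": 0,"ty": 0,"tz": 0,"rx": 0,"ry": 0,"rz": 0,"fingers": 0.06}
    - {"tx": 0,"ty": 0,"tz": 0,"rx": 0,"ry": 0,"rz": 0,"fingers": 0.06}

```text
time: 19.68
tool_pos: [0.6127, -0.2779, 0.0238]
eef_rot: [3.139, -0.001, 0.13]
ft_force: [0.0, 0.8, 0.2]
finger_gap: 0.706
```

Run:
```python
from h import *
from cell import *
where()
c=camera("scene");crop(c,180,250,290,310,7,"pics/s12.png")
```

```text
cab [ 0.0593 -0.4153] z 0.0238 F [0.  0.8 0.2] rot [ 3.139e+00 -1.000e-03  1.300e-01] gap 0.0603 t 19.68
```

View pics/s12.png

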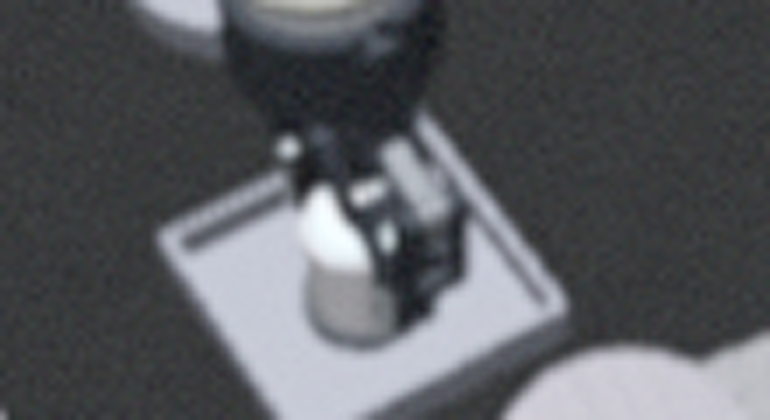

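Released and upright. Lift straight up.

move_arm:
  targets:
    - {"tx": 0,"ty": 0,"tz": -0.012,"rx": 0,"ry": 0,"rz": 0,"fingers": 0.06}
    - {"tx": 0,"ty": 0,"tz": -0.03,"rx": 0,"ry": 0,"rz": 0,"fingers": 0.06}
    - {"tx": 0,"ty": 0,"tz": -0.055,"rx": 0,"ry": 0,"rz": 0,"fingers": 0.06}
    - {"tx": 0,"ty": 0,"tz": -0.09,"rx": 0,"ry": 0,"rz": 0,"fingers": 0.06}
    - {"tx": 0,"ty": 0,"tz": -0.14,"rx": 0,"ry": 0,"rz": 0,"fingers": 0.06}
    - {"tx": 0,"ty": 0,"tz": -0.19,"rx": 0,"ry": 0,"rz": 0,"fingers": 0.0}
    - {"tx": 0,"ty": 0,"tz": -0.24,"rx": 0,"ry": 0,"rz": 0,"fingers": 0.0}
    - {"tx": 0,"ty": 0,"tz": -0.29,"rx": 0,"ry": 0,"rz": 0,"fingers": 0.0}

```text
time: 20.72
tool_pos: [0.6119, -0.2773, 0.3171]
eef_rot: [3.139, -0.002, 0.13]
ft_force: [0.5, -0.0, -0.4]
finger_gap: 0.066
```

Run:
```python
from h import *
from cell import *
where(); go(*cab(0,.265),.31,9.6)
c=camera("scene");crop(c,170,220,300,320,6,"pics/s13.png")
```

```text
cab [ 0.0586 -0.4146] z 0.3171 F [ 0.5 -0.  -0.4] rot [ 3.139e+00 -2.000e-03  1.300e-01] gap 0.0056 t 20.73
t [-0.0842 -0.6769  0.0049] r [ 0.003 -0.002 -0.038] rows 10.9
```

View pics/s13.png

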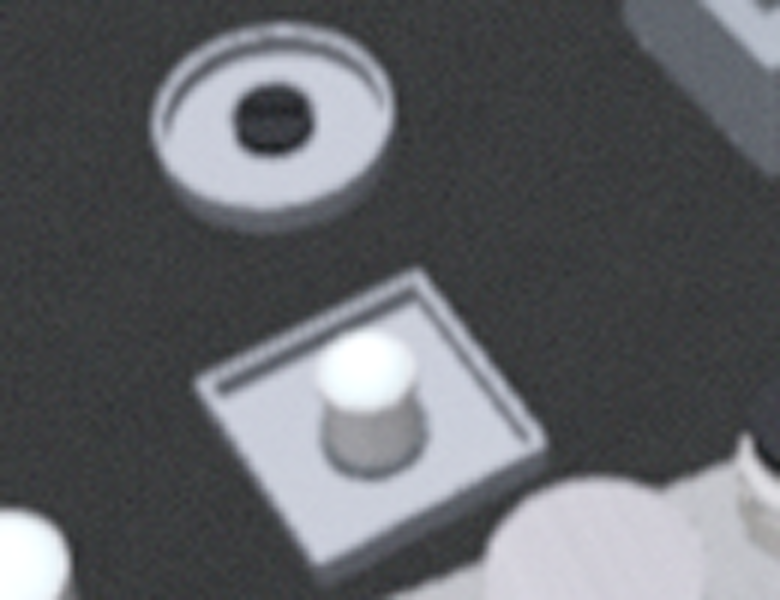

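Lens unit stands upright centred in the square tray. Now to the +y side of the shutter grip.

move_arm:
  targets:
    - {"tx": -0.007,"ty": -0.055,"tz": 0.003,"rx": 0,"ry": 0,"rz": -0.01,"fingers": 0.0}
    - {"tx": -0.014,"ty": -0.11,"tz": 0.003,"rx": 0,"ry": 0,"rz": -0.02,"fingers": 0.0}
    - {"tx": -0.021,"ty": -0.17,"tz": 0.003,"rx": 0,"ry": 0,"rz": -0.03,"fingers": 0.0}
    - {"tx": -0.028,"ty": -0.23,"tz": 0.003,"rx": 0,"ry": 0,"rz": -0.038,"fingers": 0.0}
    - {"tx": -0.036,"ty": -0.29,"tz": 0.003,"rx": 0,"ry": 0,"rz": -0.038,"fingers": 0.0}
    - {"tx": -0.043,"ty": -0.35,"tz": 0.003,"rx": 0,"ry": 0,"rz": -0.038,"fingers": 0.0}
    - {"tx": -0.051,"ty": -0.41,"tz": 0.003,"rx": 0,"ry": 0,"rz": -0.038,"fingers": 0.0}
    - {"tx": -0.058,"ty": -0.47,"tz": 0.003,"rx": 0,"ry": 0,"rz": -0.038,"fingers": 0.0}

```text
time: 21.78
tool_pos: [0.4962, 0.1798, 0.318]
eef_rot: [3.133, -0.015, 0.167]
ft_force: [0.7, -0.3, 0.5]
finger_gap: -0.002
```

Run:
```python
from h import *
where(); go(*cab(0,.265),.222,9.6)
```

```text
cab [0.0208 0.0554] z 0.318 F [ 0.7 -0.3  0.5] rot [ 3.133 -0.015  0.167] gap -0.0002 t 21.77
t [-0.0223 -0.2104  0.0939] r [ 0.008 -0.015 -0.001] rows 3.7
```

move_arm:
  targets:
    - {"tx": -0.006,"ty": -0.055,"tz": 0,"rx": 0.004,"ry": -0.008,"rz": 0,"fingers": 0.0}
    - {"tx": -0.012,"ty": -0.11,"tz": 0,"rx": 0.008,"ry": -0.015,"rz": 0,"fingers": 0.0}
    - {"tx": -0.018,"ty": -0.165,"tz": 0,"rx": 0.008,"ry": -0.015,"rz": 0,"fingers": 0.0}
    - {"tx": -0.0223,"ty": -0.21,"tz": 0,"rx": 0.008,"ry": -0.015,"rz": 0,"fingers": 0.0}
    - {"tx": -0.0223,"ty": -0.2104,"tz": 0.03,"rx": 0.008,"ry": -0.015,"rz": 0,"fingers": 0.0}
    - {"tx": -0.0223,"ty": -0.2104,"tz": 0.06,"rx": 0.008,"ry": -0.015,"rz": 0,"fingers": 0.0}
    - {"tx": -0.0223,"ty": -0.2104,"tz": 0.08,"rx": 0.008,"ry": -0.015,"rz": 0,"fingers": 0.0}
    - {"tx": -0.0223,"ty": -0.2104,"tz": 0.093,"rx": 0.008,"ry": -0.015,"rz": 0,"fingers": 0.0}

```text
time: 22.78
tool_pos: [0.4406, 0.3826, 0.2228]
eef_rot: [3.141, 0.0, 0.166]
ft_force: [-0.2, -0.2, 0.1]
finger_gap: -0.002
```

Run:
```python
from h import *
where(); go(*cab(0,.12),.222,9.6)
```

```text
cab [-2.000e-04  2.647e-01] z 0.2228 F [-0.2 -0.2  0.1] rot [3.141 0.    0.166] gap -0.0001 t 22.77
t [0.0004 0.1447 0.0009] r [ 0.     0.    -0.001] rows 2.3
```

move_arm:
  targets:
    - {"tx": 0,"ty": 0.01,"tz": 0,"rx": 0,"ry": 0,"rz": 0,"fingers": 0.0}
    - {"tx": 0,"ty": 0.02,"tz": 0,"rx": 0,"ry": 0,"rz": 0,"fingers": 0.0}
    - {"tx": 0,"ty": 0.034,"tz": 0,"rx": 0,"ry": 0,"rz": 0,"fingers": 0.0}
    - {"tx": 0,"ty": 0.05,"tz": 0,"rx": 0,"ry": 0,"rz": 0,"fingers": 0.0}
    - {"tx": 0,"ty": 0.066,"tz": 0,"rx": 0,"ry": 0,"rz": 0,"fingers": 0.0}
    - {"tx": 0,"ty": 0.082,"tz": 0,"rx": 0,"ry": 0,"rz": 0,"fingers": 0.0}
    - {"tx": 0,"ty": 0.098,"tz": 0,"rx": 0,"ry": 0,"rz": 0,"fingers": 0.0}
    - {"tx": 0,"ty": 0.114,"tz": 0,"rx": 0,"ry": 0,"rz": 0,"fingers": 0.0}

```text
time: 23.78
tool_pos: [0.46, 0.2691, 0.223]
eef_rot: [3.141, -0.0, 0.166]
ft_force: [1.3, 2.1, 1.7]
finger_gap: -0.002
```

Run:
```python
from h import *
where(); go(*cab(0,.085),.222,9.6)
```

```text
cab [0.     0.1495] z 0.223 F [1.3 2.1 1.7] rot [ 3.141 -0.     0.166] gap -0.0002 t 23.77
t [0.0001 0.0645 0.001 ] r [ 0.    -0.    -0.002] rows 1.0
```

move_arm:
  targets:
    - {"tx": 0,"ty": 0.014,"tz": 0,"rx": 0,"ry": 0,"rz": 0,"fingers": 0.0}
    - {"tx": 0,"ty": 0.028,"tz": 0,"rx": 0,"ry": 0,"rz": 0,"fingers": 0.0}
    - {"tx": 0,"ty": 0.042,"tz": 0,"rx": 0,"ry": 0,"rz": 0,"fingers": 0.0}
    - {"tx": 0,"ty": 0.052,"tz": 0,"rx": 0,"ry": 0,"rz": 0,"fingers": 0.0}
    - {"tx": 0,"ty": 0.06,"tz": 0,"rx": 0,"ry": 0,"rz": 0,"fingers": 0.0}
    - {"tx": 0,"ty": 0.065,"tz": 0,"rx": 0,"ry": 0,"rz": 0,"fingers": 0.0}
    - {"tx": 0,"ty": 0.068,"tz": 0,"rx": 0,"ry": 0,"rz": 0,"fingers": 0.0}

```text
time: 24.65
tool_pos: [0.4712, 0.202, 0.2229]
eef_rot: [3.141, -0.0, 0.166]
ft_force: [0.9, 2.1, 1.5]
finger_gap: 0.0
```

move_arm:
  targets:
    - {"tx": 0,"ty": 0.002,"tz": 0,"rx": 0,"ry": 0,"rz": 0,"fingers": 0.0}
    - {"tx": 0,"ty": 0.003,"tz": 0,"rx": 0,"ry": 0,"rz": 0,"fingers": 0.0}

```text
time: 24.9
tool_pos: [0.4716, 0.1991, 0.2229]
eef_rot: [3.141, -0.0, 0.167]
ft_force: [-0.0, 2.7, 0.3]
finger_gap: 0.002
```

Run:
```python
from h import *
where()
```

```text
cab [-0.0002  0.0785] z 0.2229 F [-0.   2.7  0.3] rot [ 3.141 -0.     0.167] gap 0.0002 t 24.9
```

move_arm:
  targets:
    - {"tx": 0,"ty": 0.002,"tz": 0,"rx": 0,"ry": 0,"rz": 0,"fingers": 0.0}
    - {"tx": 0,"ty": 0.003,"tz": 0,"rx": 0,"ry": 0,"rz": 0,"fingers": 0.0}

```text
time: 25.15
tool_pos: [0.4721, 0.1961, 0.2229]
eef_rot: [3.141, -0.0, 0.167]
ft_force: [-0.5, 3.7, 1.4]
finger_gap: 0.0
```

move_arm:
  targets:
    - {"tx": 0,"ty": 0.002,"tz": 0,"rx": 0,"ry": 0,"rz": 0,"fingers": 0.0}
    - {"tx": 0,"ty": 0.003,"tz": 0,"rx": 0,"ry": 0,"rz": 0,"fingers": 0.0}

```text
time: 25.4
tool_pos: [0.4721, 0.1961, 0.2229]
eef_rot: [-3.138, 0.0, 0.168]
ft_force: [-0.5, 9.3, 0.8]
finger_gap: 0.002
```

Stop reached (9 N, no motion). Back off, rise, and verify.

move_arm:
  targets:
    - {"tx": 0,"ty": -0.008,"tz": 0,"rx": 0,"ry": 0,"rz": 0,"fingers": 0.0}
    - {"tx": 0,"ty": -0.018,"tz": 0,"rx": 0,"ry": 0,"rz": 0,"fingers": 0.0}
    - {"tx": 0,"ty": -0.02,"tz": -0.03,"rx": 0,"ry": 0,"rz": 0,"fingers": 0.0}
    - {"tx": 0,"ty": -0.04,"tz": -0.08,"rx": 0,"ry": 0,"rz": 0,"fingers": 0.0}
    - {"tx": 0,"ty": -0.1,"tz": -0.1,"rx": 0,"ry": 0,"rz": 0,"fingers": 0.0}
    - {"tx": 0,"ty": -0.15,"tz": -0.11,"rx": 0,"ry": 0,"rz": 0,"fingers": 0.0}
    - {"tx": 0,"ty": -0.2,"tz": -0.11,"rx": 0,"ry": 0,"rz": 0,"fingers": 0.0}
    - {"tx": 0,"ty": -0.2,"tz": -0.11,"rx": 0,"ry": 0,"rz": 0,"fingers": 0.0}

```text
time: 26.4
tool_pos: [0.4361, 0.3982, 0.3327]
eef_rot: [-3.138, 0.001, 0.177]
ft_force: [-0.1, -1.0, 0.5]
finger_gap: -0.001
```

Run:
```python
from h import *
from cell import *
where()
R=np.array([[np.cos(CA),-np.sin(CA)],[np.sin(CA),np.cos(CA)]])
for n in("scene","top"):
    c=camera(n);np.savez(n+"3.npz",**c);cv2.imwrite(f"pics/{n}14.png",cv2.cvtColor(c["frame"],cv2.COLOR_RGB2BGR))
    P=cloud(c);Q=P.copy(); Q[...,:2]=(P[...,:2]-CAB)@R
    for y in list(np.arange(-.096,-.06,.003))+list(np.arange(.07,.1,.003)):
        s=Q[(abs(Q[...,1]-y)<.0015)&(abs(Q[...,0])<.08)&(Q[...,2]>.19)&(Q[...,2]<.215)]
        if len(s): print(round(y,3),np.median(s[:,2]).round(4),end='; ')
    print()
    m=(P[...,2]>.03)&(P[...,2]<.08)&(np.hypot(P[...,0]-.612,P[...,1]+.278)<.05);q=P[m];print("lens",q.mean(0).round(4),q[:,2].max().round(4),cv2.minEnclosingCircle(q[:,:2].astype(np.float32)))
    m=(c["frame"].max(-1)<75)&(P[...,2]>.155)&(P[...,2]<.2)&(Q[...,1]<-.11)&(Q[...,1]>-.2)&(abs(Q[...,0])<.08);print("ball",Q[m].mean(0).round(4))
```

```text
cab [-0.002   0.2808] z 0.3327 F [-0.1 -1.   0.5] rot [-3.138e+00  1.000e-03  1.770e-01] gap -0.0 t 26.4
-0.096 0.1987; -0.093 0.1992; -0.09 0.1999; -0.087 0.203; -0.084 0.2052; -0.081 0.2061; -0.078 0.2063; -0.075 0.2063; -0.072 0.2055; -0.069 0.2057; -0.066 0.2064; -0.063 0.2064; -0.06 0.2059; 0.07 0.2067; 0.073 0.206; 0.076 0.2063; 0.079 0.2058; 0.082 0.2043; 0.085 0.2005; 0.088 0.2005; 0.091 0.199; 0.094 0.1997; 0.097 0.1991; 
lens [ 0.6222 -0.2802  0.0522] 0.0661 ((0.6157046556472778, -0.2787427306175232), 0.021757081151008606)
ball [ 0.0246 -0.1555  0.1787]
-0.096 0.2006; -0.093 0.2003; -0.09 0.2004; -0.087 0.2004; -0.084 0.2065; -0.081 0.2072; -0.078 0.2074; -0.075 0.2074; -0.072 0.2074; -0.069 0.2076; -0.066 0.2075; -0.063 0.2079; -0.06 0.2072; 0.07 0.2072; 0.073 0.2075; 0.076 0.2078; 0.079 0.2077; 0.082 0.2073; 0.085 0.2015; 0.088 0.201; 0.091 0.2007; 0.094 0.2007; 0.097 0.2006; 
lens [ 0.6101 -0.2749  0.0567] 0.0671 ((0.6119719743728638, -0.2766702473163605), 0.020550105720758438)
ball [ 0.0179 -0.1505  0.1817]
```

View pics/scene14.png

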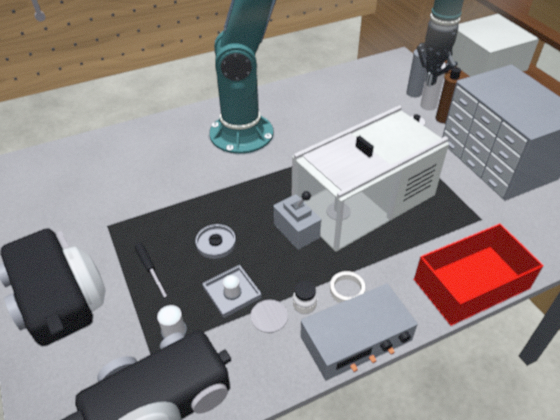

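View pics/top14.png

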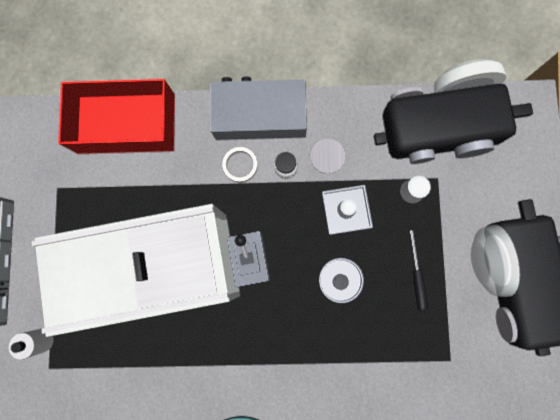

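All good: shutter edges at ±84 mm, the lever is off, and the lens is upright in the tray.

```bash
python3 -c "
from cell import *
print(hand_in())"
```

```text
the job is handed in; nothing more can be done
None
```

The job is done and handed in at about 26.5 s of the 72 s allowed. No verdict came back.

- **Lamp:** I pushed the lever to its stop, which showed as about 7 N with no further travel. The ball now sits at cabinet x ≈ +18 to 20 mm, which matches the off position.
- **Shutter open:** I pushed the shutter to its open stop. It had started about 10 mm ajar.
- **Lens unit:** I gripped it by the barrel and lifted it straight out. The few force readings during the lift showed no knock. I then lowered it until about 1 N of contact and let go. It stands upright near the middle of the square tray, with its top at about 66 mm.
- **Shutter shut:** I pushed it to the shut stop, at 9 N with no motion. Both edges measured at about ±84 mm, so it is fully shut.

In the last pictures everything else looks unmoved, and the arm is clear of the scene.

No check failed. The two cameras disagreed by about 2–4 mm, with the scene camera the less accurate; this did not affect the result.

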